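Load the swing rail of a washing station with fittings on carriers

ROBOT

A 6-joint arm with a two-finger parallel gripper is mounted at the origin on the work surface. World frame = base frame: x ahead of the robot, y to its left, z up, the work surface at z = 0. Lengths are in m, angles in degrees, forces in N, time in s.
With the tool pointing down it reaches from about 0.35 to 0.875 m from the base axis. Payload 4.2 kg.
Tool frame: the origin (TCP) lies at the very end of the fingers, on their centre line; the grasp point (between the pads) lies 19 mm behind it; z points along the fingers, y is the line along which they close (so a half turn about z gives the same grasp; the last joint's range is limited). The gripper opens to 87 mm and grips with 3 to 60 N. Pads are 19 mm wide; open, the fingers measure 117 mm over their backs; the gripper's body (75 mm by 190 mm) begins 51 mm behind the grasp point.
Start: joints at [-49.526, 22.042, 0.453, 0, -68.411, -14.817], TCP at [0.271, -0.563, 0.223] pointing down, gripper open.
Joint ranges: [-179.83, 179.83], [-69.29, 118.12], [-61.27, 80.66], [-181.25, 117.63], [-171.15, -9.14], [-177.46, 177.46]. Speed limits (degrees/s): [159.86, 159.86, 180, 180, 180, 180].

INTERFACE

Orientations are given as a 3x3 rotation matrix whose columns are the frame's x, y, z axes.
In Python, from station import r gives the robot as it stands.
- The arm moves only by the tool jog_arm, never from a script. Its argument "plan" is text: rows parted by semicolons, each of 7 numbers parted by spaces: the shift along the tool's x, y, z normalised to -1 to 1, where 1 is 0.025 m, then the turn, a rotation vector about the tool's x, y, z normalised to -1 to 1, where 1 is 8 degrees, then the closure, from -1 (fully open) to 1 (shut). A call has exactly 10 rows; each row shifts and turns the commanded pose from where the row before left it, along the tool's axes as they then stand; what a row does not reach is not made up. A row lasts 1/10 s, in which the tool goes at most 50 mm and 8.59 degrees, less where a joint would pass 70% of its speed; a pose out of reach is approached as far as the arm can. A call with a number of a shift or a turn outside -1 to 1 is refused whole. A call with a gripper value outside its range is refused whole. The fingers move at their own pace and stop on an object; the grip force is fixed at half the most. Time passes only in rows, so rows that do not move let the fingers close, or fill a call up. It gives the time, the measured TCP pose, the force, the opening and the grip force at its end, in the units of the state.
- r.sense(): the state, without advancing time (a new reading comes with each control period).
- r.capture(name): name is "scene" or "top" or "wrist"; returns (picture, depth): 384x512x3 uint8, red, green, blue; 384x512 float32, m along the optical axis (not along the pixel's ray), 0 where there is no reading.
- r.get_calibration(name): a dict with "mtx" (3x3 intrinsics, pixels), "extrinsics" (4x4, takes a point from camera to world coordinates). Camera axes: x right, y up, looking along -z (the intrinsics and any distortion apply to the point x, -y, -z); pixel columns grow to the right and rows downward; lengths in m; the calibration is good to about 2 mm. A picture is of the moment at which its call begins: read the wrist's pose just before it. get_calibration takes no time and is no camera call; for the wrist camera it gives the pose at the moment of the call.
- r.finish_job(): hands the job in; it is judged then, once.
The state is a dict: "time_s": time; "joints": joint angles; "joint_velocities": joint speeds; "effort": joint torques, N m; "tcp_pos": TCP position; "ee_rot": TCP orientation; "wrist_force": force on the tool from outside, world axes, zero at the start; "moment": the same for the moment, N m; "gripper_width": opening from 0.0 (shut) to 1.0 (fully open); "gripper_force": force on a finger pad.
Only numpy, scipy, OpenCV 4.12 (cv2) and the standard library are available. Lean on these libraries where they do the work, as an engineer would, in place of code of your own. Each camera call takes 0.05 s, during which the arm holds its last target. There are 200 camera calls.

TASK

Lift the red index plunger, swing the empty rail round to the loading station (blue slot) and let the plunger drop fully home there. Then hook every orange-topped carrier on the table onto the rail and slide each one inward along it until it hangs past the red mark, and finally lift the plunger again, swing the loaded rail back to the machine station (green slot) with the plunger fully home, and let everything hang still. Leave the other things on the table where they are.

Things in the scene. Friction and masses are not known exactly. Their poses are not given: they have to be found in the camera images.
- turret: fixed base: blue column, grey 160 mm foot. Origin on the table, on the head's vertical axis; x points as the rail does at the machine station. Across from the rail a steel index segment, top 120 mm up, 82 to 118 mm from the axis, has three 15 mm slots with colour patches on the outer edge: green machine station, white unused, blue loading station. A 22 mm high drip tray lies to +x
- swing_head (a joint): angle of the white head that carries the rail, rad; grows clockwise seen from above. 0 = machine station (green slot), 0.6 = white slot, 1.2 = loading station (blue slot); end stops -0.1 and 1.3. Takes some 2 N at the plunger to turn, stays where left. With the plunger home 0.025 rad of play remains either way
- plunger (a joint): lift of the sprung index plunger, m: 0 = fully home in a slot, 0.016 and more = clear of the slots, at most 0.026. The spring pulls it down with 4.5 N at 0 and 8.4 N at 0.026. Let go between slots it stays up on the segment, at about 0.016
- plunger_knob (a point): red round plunger knob, 26 mm across, from 186 to 220 mm above the table when home; this point is on its axis, 205 mm up when home. It rides on the head's short arm (its sleeve's top 169 mm up), 100 mm from the head's axis, on the far side from the rail: lift it and swing the head by it
- rail_axis (a point): on the head's axis at the rail's centre line, 200 mm up; x points outward along the rail, a 12 mm steel bar to 338 mm from the axis, with a 22 mm black end cap; a stop disc ends 65 mm out. A yellow keeper bar, 8 mm thick, centre 256 mm up, runs above it to 230 mm out: hook on only beyond that, then slide in under it (open fingers may straddle it). Hub 60 mm across, 266 mm tall
- rail_stop (a point): outer face of the black stop disc, 38 mm across, on the rail near the hub, 65 mm from the head's axis, on the rail's centre line. The red mark is a band painted round the rail, 8 mm wide, centred 220 mm from the head's axis, 155 mm outward from this point; a carrier's middle axis (its eye) must come to hang nearer the hub than this
- carrier1: carrier1 (may be absent): 149 mm tall, about 0.24 kg, stands upright, origin under its centre. Tray with brass tee 32 (x) x 50 (y) mm, 40 tall; steel saddle 24 mm wide along x: plate at y +23 mm, inverted-V roof, short lip at y -23 ending 78 mm up, 42 mm clear between. Orange grip block on top, 24 (x) x 20 (y) mm, 117 to 149 mm up: grip across y at 135
- carrier2: carrier2 (may be absent): 149 mm tall, about 0.24 kg, stands upright, origin under its centre. Tray with brass tee 32 (x) x 50 (y) mm, 40 tall; steel saddle 24 mm wide along x: plate at y +23 mm, inverted-V roof, short lip at y -23 ending 78 mm up, 42 mm clear between. Orange grip block on top, 24 (x) x 20 (y) mm, 117 to 149 mm up: grip across y at 135
- carrier3: carrier3 (may be absent): 149 mm tall, about 0.24 kg, stands upright, origin under its centre. Tray with brass tee 32 (x) x 50 (y) mm, 40 tall; steel saddle 24 mm wide along x: plate at y +23 mm, inverted-V roof, short lip at y -23 ending 78 mm up, 42 mm clear between. Orange grip block on top, 24 (x) x 20 (y) mm, 117 to 149 mm up: grip across y at 135
- carrier4: carrier4 (may be absent): 149 mm tall, about 0.24 kg, stands upright, origin under its centre. Tray with brass tee 32 (x) x 50 (y) mm, 40 tall; steel saddle 24 mm wide along x: plate at y +23 mm, inverted-V roof, short lip at y -23 ending 78 mm up, 42 mm clear between. Orange grip block on top, 24 (x) x 20 (y) mm, 117 to 149 mm up: grip across y at 135
- carrier1_eye (a point): on carrier1's middle axis, 107.6 mm above its underside: where the rail's centre line runs when it hangs. Bring it in sideways, lip first, its x along the rail, so that the rail passes between tray top (40 mm up) and lip end (78 mm), then lower it
- carrier2_eye (a point): on carrier2's middle axis, 107.6 mm above its underside: where the rail's centre line runs when it hangs. Bring it in sideways, lip first, its x along the rail, so that the rail passes between tray top (40 mm up) and lip end (78 mm), then lower it
- carrier3_eye (a point): on carrier3's middle axis, 107.6 mm above its underside: where the rail's centre line runs when it hangs. Bring it in sideways, lip first, its x along the rail, so that the rail passes between tray top (40 mm up) and lip end (78 mm), then lower it
- carrier4_eye (a point): on carrier4's middle axis, 107.6 mm above its underside: where the rail's centre line runs when it hangs. Bring it in sideways, lip first, its x along the rail, so that the rail passes between tray top (40 mm up) and lip end (78 mm), then lower it
- fitting_a: bystander: loose brass fitting without a hook, 34 mm across, 38 mm tall, standing on the table; origin at the centre of its underside
- fitting_b: bystander: the same as fitting_a; origin at the centre of its underside
- wrench: bystander: steel wrench lying on the table; origin at the centre of its underside
- spray_can: bystander: spray can, 60 mm across, 170 mm tall; origin at the centre of its underside
- grease_jar: bystander: yellow jar, 70 mm across, 70 mm tall; origin at the centre of its underside
- insert_box: bystander: blue plastic box 60 x 90 x 30 mm; origin at the centre of its underside
Mind the look-alikes: they are no part of the job. Leave any pink or purple look-alike of the carrier1 alone.

How it is judged:
By the outcome, as a careful person would: the job done as asked, in the order asked, and still so for the second after the job is handed in, with the robot touching nothing.
Of carrier1, carrier2, carrier3, carrier4 only 3 to 4 are there at a start; the rules pass over those that are not, and their reading is None.
At some moment in a run one of carrier1, carrier2, carrier3, carrier4 may be knocked a few centimetres aside while the robot is not near it.
It also fails if it takes over 210 s, if anything falls off the work surface, if the arm or the gripper's body presses on something with over 40 N, if the wrist force passes 120 N, or if a joint passes its speed limit or range.

## Working session

There is one attempt and no reset: what is moved stays moved. The work goes in short steps, Python scripts to look and compute and a tool call to move; the robot and the scene stay as the last step left them, time stands still between calls to the robot, and variables do not carry over. Pictures are saved under pics/ and viewed, at most 14 in all, crops included, and the job is handed in when it is done.

Besides the shell and the picture viewer there is one more tool, called after "Request:" as name(argument=value, ...) on one line, values as JSON. jog_arm: Moves the arm, as the interface text tells. Scaled input: -1 to 1 covers 0.025 m each way for a shift and 8 degrees each way for a turn. Its arguments: {"type":"object","properties":{"plan":{"type":"string"}},"required":["plan"]}

```bash
ls; mkdir -p pics; cat > h.py <<'E'
import numpy as np, cv2
from station import r
def cap(n):
    p,d=r.capture(n); c=r.get_calibration(n); return p,d,np.array(c["mtx"]),np.array(c["extrinsics"])
def cloud(d,K,E):
    v,u=np.mgrid[:d.shape[0],:d.shape[1]]
    P=np.stack([(u-K[0,2])/K[0,0]*d,-(v-K[1,2])/K[1,1]*d,-d],-1)
    return P@E[:3,:3].T+E[:3,3]
def save(n,p): cv2.imwrite(f"pics/{n}.png",p[...,::-1])
E
python3 - <<'E'
from h import *
for n in("scene","top"):
    p,d,K,E=cap(n); save(n+"0",p); np.savez(n+"0.npz",p=p,d=d,K=K,E=E); print(n,K.tolist(),E.round(3).tolist(),r.get_calibration(n).keys(),(d>0).mean())
print(r.sense())
E
```

```text
pics
scene [[412.6392403806879, 0.0, 257.8521559951235], [0.0, 412.6392403806879, 193.86407206426352], [0.0, 0.0, 1.0]] [[0.769, -0.484, 0.417, 0.992], [0.639, 0.598, -0.484, -0.532], [-0.016, 0.639, 0.769, 1.049], [0.0, 0.0, 0.0, 1.0]] dict_keys(['mtx', 'extrinsics']) 0.9961140950520834
top [[434.18977694426195, 0.0, 260.444017664927], [0.0, 434.18977694426195, 190.66547725568876], [0.0, 0.0, 1.0]] [[-0.006, 0.997, -0.079, 0.364], [-1.0, -0.005, 0.014, 0.033], [0.013, 0.079, 0.997, 1.719], [0.0, 0.0, 0.0, 1.0]] dict_keys(['mtx', 'extrinsics']) 0.99591064453125
{'time_s': 0.1, 'joints': array([-4.95258982e+01,  2.20856569e+01,  3.88046709e-01, -2.49765195e-02,
       -6.84103180e+01, -1.48179414e+01]), 'joint_velocities': array([-0.01726468, -0.08606292,  0.20199126,  0.06922335,  0.11184253,
        0.02902914]), 'effort': array([ 8.16021875e-04, -3.91689491e+01,  1.87936521e+01,  4.23180655e+00,
        1.35099489e-02, -8.70343456e-05]), 'tcp_pos': array([ 0.27040525, -0.56288782,  0.22158022]), 'ee_rot': array([[-9.01478130e-01, -4.32823687e-01, -9.14356201e-04],
       [-4.32824644e-01,  9.01476540e-01,  1.69601352e-03],
       [ 9.01958367e-05,  1.92467500e-03, -9.99998144e-01]]), 'wrist_force': array([-0.18939228,  0.40020148,  0.52510191]), 'moment': array([0.01057586, 0.0077507 , 0.00492557]), 'gripper_force': 0.0, 'gripper_width': 1.000035197665413}
```

View pics/scene0.png

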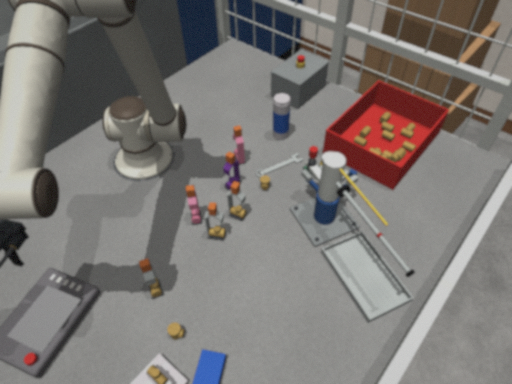

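View pics/top0.png

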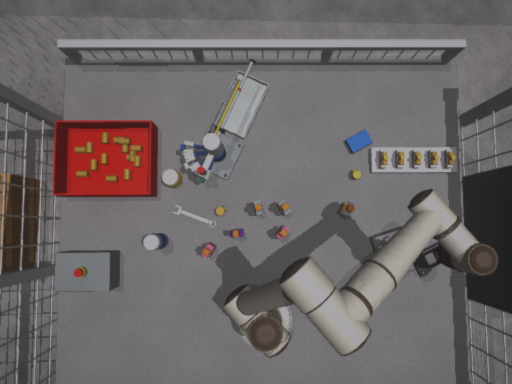

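The scene shows orange tops with steel bodies at scene (236,197), (213,222) and (149,278). The look-alikes are pink at (191,203) and (238,143), and purple at (232,170). In the top view the turret is at (212,142) and a white tray of fittings is at (415,160). Next is the close crop and a measurement.

```bash
python3 - <<'E'
from h import *
t=np.load("top0.npz");s=np.load("scene0.npz")
a=cv2.resize(t["p"][190:265,190:370],(792,330),interpolation=cv2.INTER_CUBIC)
b=cv2.resize(s["p"][115:305,120:280],(224,266),interpolation=cv2.INTER_CUBIC)
b=np.hstack([b,cv2.resize(s["p"][135:290,285:425],(240,266)),cv2.resize(t["p"][130:180,360:460],(328,266))])
save("c1",np.vstack([a,b]))
for n,q in(("top",t),("scene",s)):
    W=cloud(q["d"],q["K"],q["E"]); hsv=cv2.cvtColor(q["p"],cv2.COLOR_RGB2HSV)
    h,S,V=hsv[...,0].astype(int),hsv[...,1],hsv[...,2]
    for nm,m in(("orange",(h>=4)&(h<=14)&(S>150)&(V>110)),("red",((h<4)|(h>174))&(S>150)&(V>90)),("blue",(h>100)&(h<125)&(S>150)&(V>80)),("green",(h>40)&(h<85)&(S>90)),("yellow",(h>20)&(h<32)&(S>150))):
        k,l,st,c=cv2.connectedComponentsWithStats(m.astype(np.uint8))
        for i in range(1,k):
            if st[i,4]>=5:
                w=W[l==i]; print(n,nm,c[i].round(1),st[i,4],np.median(w,0).round(3),"zmax",w[:,2].max().round(3))
E
```

```text
top orange [104.5 132.5] 10 [0.733 0.625 0.007] zmax 0.038
top orange [101.1 139.5] 8 [0.707 0.642 0.007] zmax 0.016
top orange [117.2 137.5] 19 [0.717 0.58  0.017] zmax 0.034
top orange [ 90.8 142. ] 5 [0.693 0.675 0.022] zmax 0.024
top orange [ 79.9 146.3] 22 [0.678 0.721 0.016] zmax 0.038
top orange [121.1 148.5] 8 [0.67  0.562 0.006] zmax 0.016
top orange [130.9 149.8] 30 [0.665 0.524 0.029] zmax 1.719
top orange [101.9 157.2] 21 [0.639 0.637 0.01 ] zmax 0.037
top orange [138.  154.7] 7 [0.643 0.493 0.018] zmax 0.028
top orange [ 91.8 162.6] 19 [0.616 0.671 0.031] zmax 0.043
top orange [123.3 174.4] 12 [0.566 0.552 0.008] zmax 0.035
top orange [ 80.5 173.3] 27 [0.569 0.714 0.024] zmax 0.037
top orange [109.4 176.4] 19 [0.561 0.605 0.024] zmax 0.034
top orange [350.3 207.9] 24 [ 0.423 -0.315  0.149] zmax 0.158
top orange [235.  230.6] 5 [0.346 0.1   0.149] zmax 1.719
top orange [205.1 251.5] 22 [0.269 0.211 0.149] zmax 0.159
top red [106.1 161.4] 4908 [0.611 0.616 0.006] zmax 1.719
top red [200.5 170. ] 32 [0.556 0.22  0.217] zmax 0.224
top red [ 77.7 272.4] 49 [0.201 0.659 0.158]
[... 1287 characters left out ...]
0.432 0.016 0.15 ] zmax 0.155
scene orange [189.9 189. ] 42 [ 0.34  -0.074  0.15 ] zmax 0.154
scene orange [211.8 207.6] 47 [ 0.435 -0.085  0.149] zmax 0.155
scene orange [144.2 263. ] 43 [ 0.426 -0.318  0.15 ] zmax 0.154
scene red [300.4  58. ] 25 [0.203 0.651 0.16 ] zmax 0.165
scene red [385.7 131. ] 5559 [0.619 0.646 0.047] zmax 1.049
scene red [313.  151.5] 57 [0.561 0.213 0.218] zmax 0.223
scene red [ 30.  358.5] 98 [ 0.355 -0.638  0.052] zmax 0.056
scene blue [280.6 123.1] 191 [0.322 0.376 0.082] zmax 1.049
scene blue [331.1 204. ] 11 [0.673 0.159 0.114] zmax 0.116
scene blue [209.5 368. ] 767 [ 0.694 -0.378  0.032] zmax 1.049
scene yellow [300.5  63.8] 8 [0.209 0.647 0.14 ] zmax 0.142
```

View pics/c1.png

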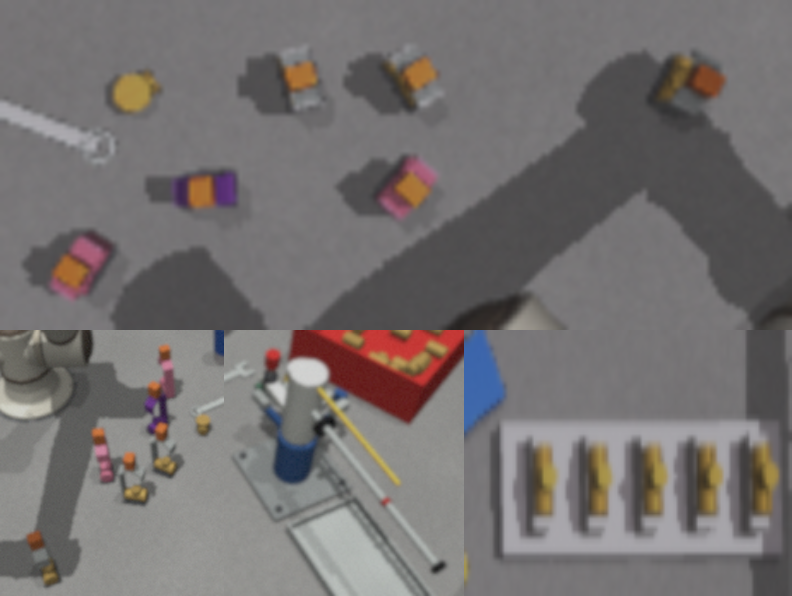

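Three steel-bodied carriers are there, and the pink and purple ones are decoys. The white tray holds only bare tees. Next I fit the turret axis, rail direction and knob.

```bash
cat >> h.py <<'E'
def circ(P):
    A=np.c_[2*P,np.ones(len(P))];s=np.linalg.lstsq(A,(P**2).sum(1),rcond=None)[0]
    return s[:2],np.sqrt(s[2]+s[0]**2+s[1]**2)
E
python3 - <<'E'
from h import *
for n in("top","scene"):
    q=np.load(n+"0.npz"); W=cloud(q["d"],q["K"],q["E"]).reshape(-1,3)
    near=np.hypot(W[:,0]-.655,W[:,1]-.2)<.08
    h=W[near&(abs(W[:,2]-.266)<.006)]; mm=(h[:,:2].min(0)+h[:,:2].max(0))/2
    print(n,"hub",len(h),mm.round(4),np.ptp(h[:,:2],axis=0),np.median(h[:,2]))
    c=W[:,:2]-mm; rad=np.hypot(*c.T); an=np.degrees(np.arctan2(c[:,1],c[:,0]))
    sel=(abs(W[:,2]-.205)<.009)&(rad>.09)&(rad<.36)&(an<0)&(an>-100); R=W[sel]
    print("rail",len(R)); 
    if len(R)>5:
        vx,vy,x0,y0=cv2.fitLine(R[:,:2].astype(np.float32),cv2.DIST_HUBER,0,.001,.001).ravel()
        print("ang",np.degrees(np.arctan2(vy,vx)),"pt",x0,y0,"rmax",np.sort(rad[sel])[-3:],"off",(mm[0]-x0)*vy-(mm[1]-y0)*vx)
    sel=(abs(W[:,2]-.256)<.012)&(rad>.06)&(rad<.3)&(an<0)&(an>-100); R=W[sel]; 
    if len(R)>5:
        vx,vy,x0,y0=cv2.fitLine(R[:,:2].astype(np.float32),cv2.DIST_HUBER,0,.001,.001).ravel(); print("keeper",len(R),np.degrees(np.arctan2(vy,vx)),(mm[0]-x0)*vy-(mm[1]-y0)*vx)
    k=W[(np.hypot(W[:,0]-.558,W[:,1]-.217)<.03)&(W[:,2]>.19)&(W[:,2]<.24)]; t=k[k[:,2]>.214]
    print("knob",len(k),len(t),(t[:,:2].min(0)+t[:,:2].max(0))/2,np.ptp(t[:,:2],axis=0),k[:,2].max(), np.median(t[:,2]))
E
```

```text
top hub 239 [0.6672 0.1779] [0.09456657 0.057418  ] 0.26515369490220064
rail 213
ang -24.519274 pt 0.8543633 0.08371989 rmax [0.3194609  0.32069979 0.32109157] off -0.008014919625992684
keeper 102 -24.705732 -0.007022181685266526
knob 52 38 [0.55728544 0.22196582] [0.02413662 0.02114235] 0.22572608584713394 0.2174268823275377
scene hub 340 [0.6669 0.1785] [0.09696528 0.06432989] 0.26721814517387227
rail 478
ang -24.506626 pt 0.89118284 0.06265752 rmax [0.32029387 0.32049076 0.32091388] off -0.012358021498357574
keeper 194 -24.524525 -0.010159599514522943
knob 99 53 [0.55597581 0.2187651 ] [0.02588987 0.02495116] 0.2234672271616448 0.21990261093223928
```

```bash
cat >> h.py <<'E'
from scipy.spatial.transform import Rotation as Ro
def down(yaw):  # tool z down, tool y at world angle yaw
    a=np.radians(yaw); y=np.array([np.cos(a),np.sin(a),0]); z=np.array([0,0,-1.]); return np.c_[np.cross(y,z),y,z]
def go(*wps,start=None):
    """how far to go, in tool axes and jog units; wps: (pos,R or yaw,rows)"""
    s=r.sense() if start is None else None
    p,R=(np.array(s["tcp_pos"]),np.array(s["ee_rot"])) if s else (np.array(start[0]),start[1])
    for pos,T,n in wps:
        T=down(T) if np.isscalar(T) else T; pos=np.array(pos,float)
        for k in range(n,0,-1):
            sh=(R.T@(pos-p)/k/.025).round(2); w=(np.degrees(Ro.from_matrix(R.T@T).as_rotvec())/k/8).round(2)
            if abs(np.r_[sh,w]).max()>1: print("TOO FAST")
            print(*["%g"%(v+0.) for v in np.r_[sh,w]]); p=p+R@sh*.025; R=R@Ro.from_rotvec(np.radians(w*8)).as_matrix()
        print("--",p.round(4))
E
python3 - <<'E'
from h import *
go(([.27,-.563,.335],115.6,5),([.5565,.2198,.335],115.6,35),([.5565,.2198,.335],245.5,17))
E
```

```text
0 0 -0.91 0 0 0
0 0 -0.91 0 0 0
0.01 0 -0.91 0 0 0
0 0.01 -0.9 0.01 0 0
0.01 0 -0.91 0 0 0.01
-- [ 0.2699 -0.563   0.3351]
-0.68 0.67 0 0 0 0
-0.68 0.67 0 0 0 0
-0.68 0.67 0 0 0 0
-0.68 0.67 0 0 0 0
-0.68 0.67 0 0 0 0
-0.68 0.67 0 0 0 0
-0.68 0.66 0 0 0 0
-0.68 0.67 0 0 0 0
-0.68 0.66 0 0 0 0
-0.68 0.67 0 0 0 0
-0.68 0.66 0 0 0 0
-0.68 0.67 0 0 0 0
-0.68 0.66 0 0 0 0
-0.68 0.67 0 0 0 0
-0.68 0.66 0 0 0 0
-0.68 0.67 0 0 0 0
-0.68 0.66 0 0 0 0
-0.68 0.67 0 0 0 0
-0.68 0.66 0 0 0 0
-0.68 0.67 0 0 0 0
-0.68 0.66 0 0 0 0
-0.68 0.67 0 0 0 0
-0.68 0.66 0 0 0 0
-0.68 0.67 0 0 0 0
-0.68 0.66 0 0 0 0
-0.69 0.67 0 0 0 0
-0.68 0.66 0 0 0 0
-0.69 0.67 0 0 0 0
-0.68 0.66 0 0 0 0
-0.69 0.67 0 0 0 0
-0.68 0.66 0 0 0 0
-0.69 0.67 0 0 0 0
-0.68 0.66 0 0 0 0
-0.69 0.67 0.01 0 0 0
-0.68 0.66 0 0 0 0
-- [0.5564 0.2197 0.3351]
0 0 0 0 0 -0.96
0 0 0 0 0 -0.96
0 0 0 0 0 -0.95
0 0 0 0 0 -0.96
0 0 0 0 0 -0.95
0 0 0 0 0 -0.96
0 0 0 0 0 -0.95
0 0 0 0 0 -0.96
0 0 0 0 0 -0.95
0 0 0 0 0 -0.96
0 0 0 0 0 -0.95
0 0 0 0 0 -0.96
0 0 0 0 0 -0.95
0 0 0 0 0 -0.96
0 0 0 0 0 -0.95
0 0 0 0 0 -0.96
0 0 0 0 0 -0.95
-- [0.5564 0.2197 0.3351]
```

Request:
jog_arm(plan="0 0 -0.91 0 0 0 -1;0 0 -0.91 0 0 0 -1;0 0 -0.91 0 0 0 -1;0 0 -0.91 0 0 0 -1;0 0 -0.91 0 0 0 -1;-0.68 0.67 0 0 0 0 -1;-0.68 0.67 0 0 0 0 -1;-0.68 0.67 0 0 0 0 -1;-0.68 0.67 0 0 0 0 -1;-0.68 0.67 0 0 0 0 -1")

```text
time_s: 1.1
tcp_pos: [0.311, -0.4499, 0.3357]
ee_rot: [[-0.901, -0.433, -0.001], [-0.433, 0.901, 0.001], [0.0, 0.001, -1.0]]
wrist_force: [-0.2, -0.1, -0.6]
gripper_width: 1.0
gripper_force: 0.0
```

Request:
jog_arm(plan="-0.68 0.67 0 0 0 0 -1;-0.68 0.67 0 0 0 0 -1;-0.68 0.67 0 0 0 0 -1;-0.68 0.67 0 0 0 0 -1;-0.68 0.67 0 0 0 0 -1;-0.68 0.66 0 0 0 0 -1;-0.68 0.66 0 0 0 0 -1;-0.68 0.66 0 0 0 0 -1;-0.68 0.66 0 0 0 0 -1;-0.68 0.66 0 0 0 0 -1")

```text
time_s: 2.1
tcp_pos: [0.3922, -0.2265, 0.3359]
ee_rot: [[-0.901, -0.433, -0.001], [-0.433, 0.901, 0.0], [0.0, 0.001, -1.0]]
wrist_force: [0.1, 0.7, 0.4]
gripper_width: 1.002
gripper_force: 0.0
```

Request:
jog_arm(plan="-0.68 0.67 0 0 0 0 -1;-0.68 0.67 0 0 0 0 -1;-0.68 0.67 0 0 0 0 -1;-0.68 0.67 0 0 0 0 -1;-0.68 0.67 0 0 0 0 -1;-0.68 0.66 0 0 0 0 -1;-0.68 0.66 0 0 0 0 -1;-0.68 0.66 0 0 0 0 -1;-0.68 0.66 0 0 0 0 -1;-0.68 0.66 0 0 0 0 -1")

```text
time_s: 3.1
tcp_pos: [0.4734, -0.0031, 0.3359]
ee_rot: [[-0.901, -0.433, -0.001], [-0.433, 0.901, 0.0], [0.001, 0.0, -1.0]]
wrist_force: [0.6, 0.1, -0.7]
gripper_width: 0.999
gripper_force: 0.0
```

Request:
jog_arm(plan="-0.68 0.66 0 0 0 0 -1;-0.68 0.66 0 0 0 0 -1;-0.68 0.66 0 0 0 0 -1;0 0 0 0 0 -0.95 -1;0 0 0 0 0 -0.95 -1;0 0 0 0 0 -0.95 -1;0 0 0 0 0 -0.95 -1;0 0 0 0 0 -0.95 -1;0 0 0 0 0 -0.95 -1;0 0 0 0 0 -0.95 -1")

```text
time_s: 4.1
tcp_pos: [0.4977, 0.0626, 0.3358]
ee_rot: [[-0.188, -0.982, -0.001], [-0.982, 0.188, -0.0], [0.0, 0.001, -1.0]]
wrist_force: [0.2, -0.1, -0.5]
gripper_width: 1.002
gripper_force: 0.0
```

Request:
jog_arm(plan="0 0 0 0 0 -0.96 -1;0 0 0 0 0 -0.96 -1;0 0 0 0 0 -0.96 -1;0 0 0 0 0 -0.96 -1;0 0 0 0 0 -0.96 -1;0 0 0 0 0 -0.96 -1;0 0 0 0 0 -0.96 -1;0 0 0 0 0 -0.96 -1;0 0 0 0 0 -0.96 -1;0 0 0 0 0 -0.95 -1")

```text
time_s: 5.1
tcp_pos: [0.4977, 0.0625, 0.3358]
ee_rot: [[0.913, -0.408, -0.001], [-0.408, -0.913, -0.0], [-0.001, 0.001, -1.0]]
wrist_force: [-0.4, 0.1, -0.1]
gripper_width: 1.002
gripper_force: 0.0
```

```bash
cat >> h.py <<'E'
def rows(*a): # totals only
    import io,contextlib
    go(*a)
E
python3 - <<'E'
from h import *
p,d,K,E=cap("wrist"); save("w1",p); np.savez("w1.npz",p=p,d=d,K=K,E=E)
W=cloud(d,K,E); hsv=cv2.cvtColor(p,cv2.COLOR_RGB2HSV); h,S,V=[hsv[...,i].astype(int) for i in range(3)]
m=((h<4)|(h>174))&(S>150)&(V>60); k,l,st,c=cv2.connectedComponentsWithStats(m.astype(np.uint8))
for i in range(1,k):
    if st[i,4]>30:
        w=W[l==i]; t=w[w[:,2]>.214]; print(c[i],st[i,4],np.median(w,0)); 
        if len(t)>20: print((t.min(0)+t.max(0))/2,np.ptp(t,axis=0))
print(E.round(3).tolist())
go(([.5565,.2198,.335],245.5,8))
E
```

```text
[ 24.21968301 225.07998526] 2713 [0.54207287 0.42037137 0.06814188]
[ 78.14444444 199.15333333] 450 [0.55560398 0.22024225 0.21868097]
[0.55509993 0.2208612  0.21835369] [0.02396141 0.02330023 0.00638163]
[[-0.406, 0.869, 0.282, 0.574], [-0.914, -0.386, -0.124, 0.029], [0.002, -0.308, 0.951, 0.498], [0.0, 0.0, 0.0, 1.0]]
-0.05 -0.84 0 0 0 0.01
-0.05 -0.84 0 0 0 0.01
-0.05 -0.84 0 0 0 0.01
-0.05 -0.84 0.01 0 0 0.01
-0.06 -0.83 0 0 0 0.01
-0.06 -0.84 0.01 0 0 0.01
-0.06 -0.83 0 0 0 0.01
-0.05 -0.84 0.01 0 0.01 0
-- [0.5566 0.2198 0.335 ]
```

View pics/w1.png

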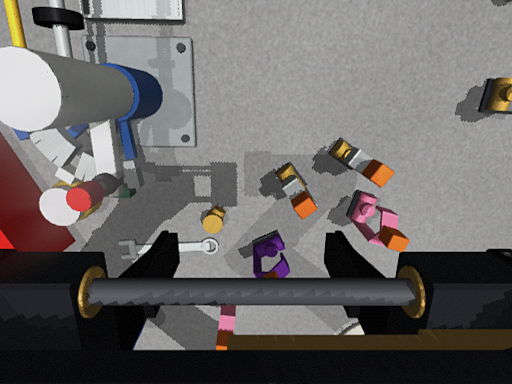

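w1 shows the knob at (78,199) and the hub at left. The steel carriers are at (300,190) and (360,160), pink is at (378,220) and purple at (268,255). The knob is at about (0.556, 0.220), which agrees with the fixed cameras.

Request:
jog_arm(plan="-0.05 -0.84 0 0 0 0 -1;-0.05 -0.84 0 0 0 0 -1;-0.05 -0.84 0 0 0 0 -1;-0.05 -0.84 0 0 0 0.04 -1;-0.05 -0.84 0 0 0 0 -1;-0.06 -0.84 0 0 0 0 -1;-0.06 -0.84 0 0 0 0 -1;-0.07 -0.84 0 0 0 0.03 -1;0 0 0.5 0 0 0 -1;0 0 0.5 0 0 0 -1")

```text
time_s: 6.15
tcp_pos: [0.5578, 0.2211, 0.3097]
ee_rot: [[0.907, -0.422, -0.001], [-0.422, -0.907, -0.0], [-0.001, 0.001, -1.0]]
wrist_force: [0.2, -0.5, -0.6]
gripper_width: 1.001
gripper_force: 0.0
```

Request:
jog_arm(plan="0 0 0.6 0 0 0 -1;0 0 0.6 0 0 0 -1;0 0 0.6 0 0 0 -1;0 0 0.6 0 0 0 -1;0 0 0.6 0 0 0 -1;0 0 0.6 0 0 0 -1;0 0 0.6 0 0 0 -1;0 0 0.6 0 0 0 -1;0 0 0 0 0 0 -1;0 0 0 0 0 0 -1")

```text
time_s: 7.15
tcp_pos: [0.5577, 0.2194, 0.191]
ee_rot: [[0.906, -0.423, -0.001], [-0.423, -0.906, -0.001], [-0.0, 0.001, -1.0]]
wrist_force: [-0.9, 0.3, -0.6]
gripper_width: 0.999
gripper_force: 0.0
```

Request:
jog_arm(plan="0 0 0 0 0 0 1;0 0 0 0 0 0 1;0 0 0 0 0 0 1;0 0 0 0 0 0 1;0 0 0 0 0 0 1;0 0 0 0 0 0 1;0 0 0 0 0 0 1;0 0 0 0 0 0 1;0 0 0 0 0 0 1;0 0 0 0 0 0 1")

```text
time_s: 8.15
tcp_pos: [0.558, 0.2202, 0.1913]
ee_rot: [[0.907, -0.422, 0.0], [-0.422, -0.907, 0.0], [0.0, -0.0, -1.0]]
wrist_force: [0.1, 0.2, -0.1]
gripper_width: 0.286
gripper_force: 30.0
```

Request:
jog_arm(plan="0 0 -0.22 0 0 0 1;0 0 -0.22 0 0 0 1;0 0 -0.22 0 0 0 1;0 0 -0.22 0 0 0 1;0 0 0 0 0 0 1;0 0 0 0 0 0 1;0.01 -0.267 0 0 0 0.4775 1;0.01 -0.267 0 0 0 0.4775 1;0.01 -0.267 0 0 0 0.4775 1;0 0 0 0 0 0 1")

```text
time_s: 9.15
tcp_pos: [0.5679, 0.2373, 0.2122]
ee_rot: [[0.805, -0.594, -0.002], [-0.594, -0.805, -0.001], [-0.001, 0.002, -1.0]]
wrist_force: [1.8, 2.1, -8.8]
gripper_width: 0.291
gripper_force: 30.0
```

Request:
jog_arm(plan="0.01 -0.267 0 0 0 0.4775 1;0.01 -0.267 0 0 0 0.4775 1;0.01 -0.267 0 0 0 0.4775 1;0.01 -0.267 0 0 0 0.4775 1;0.01 -0.267 0 0 0 0.4775 1;0.01 -0.267 0 0 0 0.4775 1;0.01 -0.267 0 0 0 0.4775 1;0.01 -0.267 0 0 0 0.4775 1;0.01 -0.267 0 0 0 0.4775 1;0.01 -0.267 0 0 0 0.4775 1")

```text
time_s: 10.15
tcp_pos: [0.6206, 0.2744, 0.2119]
ee_rot: [[0.264, -0.964, -0.005], [-0.964, -0.264, -0.0], [-0.001, 0.005, -1.0]]
wrist_force: [-2.0, 3.3, -8.7]
gripper_width: 0.285
gripper_force: 30.0
```

Request:
jog_arm(plan="0.01 -0.267 0 0 0 0.4775 1;0.01 -0.267 0 0 0 0.4775 1;0.01 -0.267 0 0 0 0.4775 1;0.01 -0.267 0 0 0 0.4775 1;0.01 -0.267 0 0 0 0.4775 1;0 0 0 0 0 0 1;0 0 0 0 0 0 1;0 0 0 0 0 0 1;0 0 0 0 0 0 1;0 0 0 0 0 0 1")

```text
time_s: 11.15
tcp_pos: [0.6547, 0.2781, 0.213]
ee_rot: [[-0.064, -0.998, -0.001], [-0.998, 0.064, 0.001], [-0.001, 0.001, -1.0]]
wrist_force: [-0.4, 5.3, -8.1]
gripper_width: 0.286
gripper_force: 30.0
```

```bash
python3 - <<'E'
from h import *
p,d,K,E=cap("top"); save("t2",p); np.savez("t2.npz",p=p,d=d,K=K,E=E)
W=cloud(d,K,E).reshape(-1,3); A=np.array([.648,.1785]); c=W[:,:2]-A; rad=np.hypot(*c.T); an=np.degrees(np.arctan2(c[:,1],c[:,0]))
sel=(abs(W[:,2]-.205)<.009)&(rad>.12)&(rad<.36)&(an<-70)&(an>-115); R=W[sel]
vx,vy,x0,y0=cv2.fitLine(R[:,:2].astype(np.float32),cv2.DIST_HUBER,0,.001,.001).ravel(); print(len(R),np.degrees(np.arctan2(vy,vx)),x0,y0,rad[sel].max())
E
```

```text
213 86.303825 0.6315857 -0.069745585 0.33635264901794276
```

Request:
jog_arm(plan="0 0 0.22 0 0 0 1;0 0 0.22 0 0 0 1;0 0 0.22 0 0 0 1;0 0 0.22 0 0 0 1;0 0 0 0 0 0 1;0 0 0 0 0 0 1;0 0 0 0 0 0 1;0 0 0 0 0 0 1;0 0 0 0 0 0 1;0 0 0 0 0 0 1")

```text
time_s: 12.2
tcp_pos: [0.6548, 0.2781, 0.1923]
ee_rot: [[-0.063, -0.998, 0.0], [-0.998, 0.063, 0.002], [-0.002, -0.0, -1.0]]
wrist_force: [-1.4, 5.8, -5.7]
gripper_width: 0.284
gripper_force: 30.0
```

Request:
jog_arm(plan="0 0 0 0 0 0 -1;0 0 0 0 0 0 -1;0 0 0 0 0 0 -1;0 0 0 0 0 0 -1;0 0 0 0 0 0 -1;0 0 0 0 0 0 -1;0 0 0 0 0 0 -1;0 0 0 0 0 0 -1;0 0 0 0 0 0 -1;0 0 0 0 0 0 -1")

```text
time_s: 13.2
tcp_pos: [0.6555, 0.2772, 0.1912]
ee_rot: [[-0.065, -0.998, -0.0], [-0.998, 0.065, -0.0], [0.0, 0.0, -1.0]]
wrist_force: [0.2, -0.6, -0.2]
gripper_width: 0.988
gripper_force: 0.0
```

Request:
jog_arm(plan="0 0 -0.5 0 0 0 -1;0 0 -0.8 0 0 0 -1;0 0 -0.8 0 0 0 -1;0 0 -0.8 0 0 0 -1;0 0 -0.8 0 0 0 -1;0 0 -0.8 0 0 0 -1;0 0 -0.8 0 0 0 -1;0 0 -0.8 0 0 0 -1;0 0 -0.2 0 0 0 -1;0 0 0 0 0 0 -1")

```text
time_s: 14.2
tcp_pos: [0.6557, 0.2773, 0.3503]
ee_rot: [[-0.065, -0.998, 0.002], [-0.998, 0.065, 0.002], [-0.002, -0.002, -1.0]]
wrist_force: [-0.8, 0.4, -0.8]
gripper_width: 1.004
gripper_force: 0.0
```

Request:
jog_arm(plan="0.89 0.52 0 0 0 0 -1;0.89 0.52 0 0 0 0 -1;0.89 0.52 0 0 0 0 -1;0.89 0.52 0 0 0 0 -1;0.89 0.52 0 0 0 0 -1;0.89 0.52 0 0 0 0 -1;0.89 0.52 0 0 0 0 -1;0.89 0.52 0 0 0 0 -1;0.89 0.52 0 0 0 0 -1;0.89 0.52 0 0 0 0 -1")

```text
time_s: 15.2
tcp_pos: [0.5099, 0.0627, 0.3475]
ee_rot: [[-0.065, -0.998, -0.002], [-0.998, 0.065, -0.001], [0.001, 0.002, -1.0]]
wrist_force: [0.0, 0.1, 0.5]
gripper_width: 1.0
gripper_force: 0.0
```

Request:
jog_arm(plan="0.89 0.52 0 0 0 0 -1;0.89 0.52 0 0 0 0 -1;0.89 0.52 0 0 0 0 -1;0 0 0 0 0 0 -1;0 0 0 0 0 0 -1;0 0 0 0 0 0 -1;0 0 0 0 0 0 -1;0 0 0 0 0 0 -1;0 0 0 0 0 0 -1;0 0 0 0 0 0 -1")

```text
time_s: 16.2
tcp_pos: [0.4682, -0.0002, 0.3487]
ee_rot: [[-0.065, -0.998, -0.0], [-0.998, 0.065, -0.0], [0.0, 0.0, -1.0]]
wrist_force: [0.3, -0.3, -0.7]
gripper_width: 1.001
gripper_force: 0.0
```

```bash
cat >> h.py <<'E'
def orange(tag,n="wrist"):
    p,d,K,E=cap(n); save(tag,p); np.savez(tag+".npz",p=p,d=d,K=K,E=E)
    W=cloud(d,K,E); hsv=cv2.cvtColor(p,cv2.COLOR_RGB2HSV); h,S,V=[hsv[...,i].astype(int) for i in range(3)]
    m=(h>=3)&(h<=14)&(S>170)&(V>60)&(W[...,2]>.115)
    k,l,st,c=cv2.connectedComponentsWithStats(m.astype(np.uint8))
    for i in range(1,k):
        if st[i,4]>60:
            w=W[l==i]; zt=np.percentile(w[:,2],90); t=w[abs(w[:,2]-zt)<.004]
            (cx,cy),wh,a=cv2.minAreaRect((t[:,:2]*1000).astype(np.float32))
            print(c[i].round(),st[i,4],"z",zt.round(4),"rect mm",round(cx,1),round(cy,1),np.round(wh,1),round(a,1))
    return p,W
E
python3 - <<'E'
from h import *
p,W=orange("w2")
p,d,K,E=cap("scene"); V=cloud(d,K,E).reshape(-1,3); k=V[(np.hypot(V[:,0]-.6545,V[:,1]-.278)<.014)]
print("knob top",np.sort(k[:,2])[-12:].round(3))
save("mix",np.hstack([p[120:270,250:420]])) 
E
```

```text
[279. 102.] 372 z 0.1502 rect mm 429.1 -77.6 [19.5 23.1] 30.9
[360. 102.] 457 z 0.15 rect mm 334.5 -70.6 [23.4 19. ] 48.9
[283. 182.] 351 z 0.1499 rect mm 427.5 20.0 [19.3 22.5] 13.6
[355. 235.] 385 z 0.1498 rect mm 333.4 102.4 [22.6 19.2] 1.6
knob top [0.221 0.221 0.221 0.221 0.222 0.222 0.222 0.222 0.223 0.223 0.223 0.223]
```

View pics/w2.png

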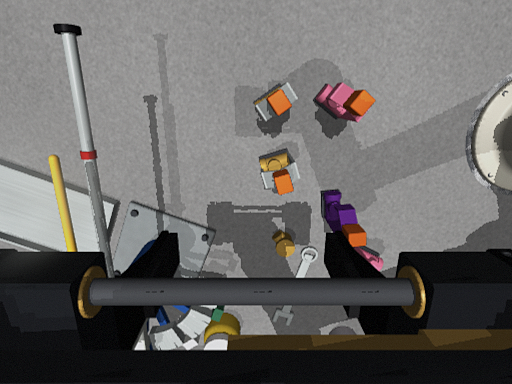

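w2 shows the steel carriers at (279,102) and (283,182), with the rail and its red mark at left. Next I work out the plate side of each carrier from the clouds.

```bash
cat >> h.py <<'E'
def lip(cx,cy,a,tags):
    """count points low on the saddle at local y +-23 for y axis at angle a"""
    y=np.array([np.cos(np.radians(a)),np.sin(np.radians(a))]); x=np.array([y[1],-y[0]])
    for t in tags:
        q=np.load(t+".npz"); W=cloud(q["d"],q["K"],q["E"]).reshape(-1,3); D=W[:,:2]-[cx,cy]
        ly,lx=D@y,D@x; o=(abs(lx)<.012)
        f=lambda s,lo,hi:int((o&(abs(ly-s*.0235)<.006)&(W[:,2]>lo)&(W[:,2]<hi)).sum())
        print(t,a,"low(46-72) +:",f(1,.046,.072)," -:",f(-1,.046,.072)," high(80-100) +:",f(1,.08,.1)," -:",f(-1,.08,.1))
E
python3 - <<'E'
from h import *
lip(.4275,.0200,13.6,["w1","w2","scene0","top0","t2"]); lip(.4291,-.0776,30.9,["w1","w2","scene0","top0","t2"])
p=np.load("w2.npz")["p"][70:200,240:310]; q=np.load("w1.npz")["p"][120:230,260:400]; s=np.load("scene0.npz")["p"][170:245,195:255]
save("c2",np.hstack([cv2.resize(x,(int(x.shape[1]*450/x.shape[0]),450),interpolation=cv2.INTER_CUBIC)[:, :560] for x in (p,q)])[:, :800])
E
```

```text
w1 13.6 low(46-72) +: 0  -: 9  high(80-100) +: 72  -: 4
w2 13.6 low(46-72) +: 0  -: 16  high(80-100) +: 9  -: 12
scene0 13.6 low(46-72) +: 0  -: 25  high(80-100) +: 12  -: 12
top0 13.6 low(46-72) +: 0  -: 0  high(80-100) +: 4  -: 4
t2 13.6 low(46-72) +: 0  -: 0  high(80-100) +: 4  -: 2
w1 30.9 low(46-72) +: 0  -: 4  high(80-100) +: 97  -: 2
w2 30.9 low(46-72) +: 0  -: 2  high(80-100) +: 1  -: 1
scene0 30.9 low(46-72) +: 0  -: 16  high(80-100) +: 10  -: 7
top0 30.9 low(46-72) +: 0  -: 1  high(80-100) +: 4  -: 3
t2 30.9 low(46-72) +: 0  -: 1  high(80-100) +: 5  -: 5
```

View pics/c2.png

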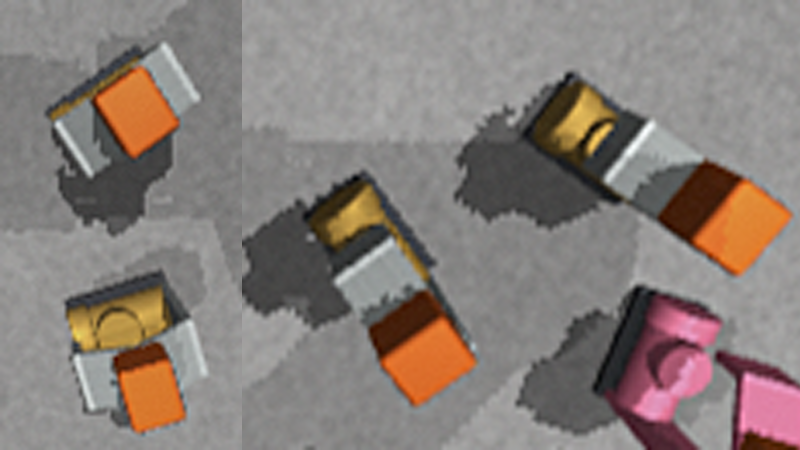

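In w1, seen from +x, both carriers show the open lip side towards +x, with brass visible under the lip. The plates face the robot, so both lips will enter the rail moving in +x.

```bash
python3 - <<'E'
from h import *
go(([.4275,.0200,.3485],193.6,3),([.4275,.0200,.116],193.6,12))
E
```

```text
-0.23 0.56 0 0 0 -0.72
-0.29 0.53 0.01 0 0 -0.72
-0.34 0.5 0 0 0 -0.73
-- [0.4275 0.0199 0.3485]
0 0 0.78 0 0 0
0 0 0.77 0 0 0
0 0 0.78 0 0 0
0 0 0.77 0 0 0
0 0 0.78 0 0 0
0 0 0.77 0 0 0
0 0 0.78 0 0 0
0 0 0.77 0 0 0
0 0 0.78 0 0 0
0 0 0.77 0 0 0
0 0 0.78 0 0 0
0 0 0.77 0 0 0
-- [0.4274 0.0199 0.116 ]
```

Request:
jog_arm(plan="-0.23 0.56 0 0 0 -0.72 -1;-0.29 0.53 0 0 0 -0.72 -1;-0.34 0.5 0 0 0 -0.73 -1;0 0 0.9 0 0 0 -1;0 0 0.9 0 0 0 -1;0 0 0.9 0 0 0 -1;0 0 0.9 0 0 0 -1;0 0 0.9 0 0 0 -1;0 0 0.9 0 0 0 -1;0 0 0 0 0 0 -1")

```text
time_s: 17.3
tcp_pos: [0.4253, 0.0191, 0.2112]
ee_rot: [[0.235, -0.972, -0.006], [-0.972, -0.235, -0.002], [0.0, 0.007, -1.0]]
wrist_force: [-0.4, 0.2, -0.0]
gripper_width: 1.003
gripper_force: 0.0
```

```bash
python3 - <<'E'
from h import *
p,W=orange("w3")
go(([.4275,.0200,.116],193.6,1))
E
```

```text
[274.  84.] 263 z 0.1514 rect mm 431.0 -77.3 [19.6 23.3] 31.4
[395. 121.] 1161 z 0.1514 rect mm 336.3 -70.3 [23.4 19.2] 48.0
[246. 204.] 878 z 0.1516 rect mm 429.4 20.4 [18.5 22.9] 13.9
[327. 315.] 507 z 0.1513 rect mm 335.3 102.4 [23.1 19.7] 2.4
TOO FAST
-0.02 -0.04 3.89 0.02 -0.01 0
-- [0.4274 0.02   0.1159]
```

Request:
jog_arm(plan="0 -0.08 0.5 0 0 0 -1;0 0 0.5 0 0 0 -1;0 0 0.5 0 0 0 -1;0 0 0.5 0 0 0 -1;0 0 0.5 0 0 0 -1;0 0 0.5 0 0 0 -1;0 0 0.5 0 0 0 -1;0 0 0.3 0 0 0 -1;0 0 0 0 0 0 -1;0 0 0 0 0 0 -1")

```text
time_s: 18.35
tcp_pos: [0.4302, 0.0205, 0.1197]
ee_rot: [[0.236, -0.972, 0.002], [-0.972, -0.236, 0.0], [0.0, -0.002, -1.0]]
wrist_force: [-0.3, 0.2, 0.4]
gripper_width: 1.001
gripper_force: 0.0
```

Request:
jog_arm(plan="0 0 0 0 0 0 1;0 0 0 0 0 0 1;0 0 0 0 0 0 1;0 0 0 0 0 0 1;0 0 0 0 0 0 1;0 0 0 0 0 0 1;0 0 0 0 0 0 1;0 0 0 0 0 0 1;0 0 0 0 0 0 1;0 0 0 0 0 0 1")

```text
time_s: 19.35
tcp_pos: [0.4293, 0.0202, 0.1188]
ee_rot: [[0.235, -0.972, 0.0], [-0.972, -0.235, -0.0], [0.0, -0.0, -1.0]]
wrist_force: [-0.0, -0.0, -0.4]
gripper_width: 0.224
gripper_force: 30.0
```

Request:
jog_arm(plan="0 0 -0.3 0 0 0 1;0 0 -0.6 0 0 0 1;0 0 -0.6 0 0 0 1;0 0 -0.6 0 0 0 1;0 0 -0.6 0 0 0 1;0 0 -0.6 0 0 0 1;0 0 -0.6 0 0 0 1;0 0 -0.6 0 0 0 1;0 0 -0.6 0 0 0 1;0 0 -0.6 0 0 0 1")

```text
time_s: 20.35
tcp_pos: [0.4286, 0.0201, 0.2618]
ee_rot: [[0.235, -0.972, -0.001], [-0.972, -0.235, 0.0], [-0.0, 0.001, -1.0]]
wrist_force: [1.1, 0.1, -2.3]
gripper_width: 0.227
gripper_force: 30.0
```

```bash
python3 - <<'E'
from h import *
for t in("t2","w2"):
    q=np.load(t+".npz"); W=cloud(q["d"],q["K"],q["E"]).reshape(-1,3)
    for lo,hi in((.1,.2),(.24,.31)):
        s=.1785-W[:,1]; R=W[(s>lo)&(s<hi)&(abs(W[:,0]-.64)<.03)&(W[:,2]>.185)&(W[:,2]<.22)]
        if len(R)<10: continue
        vx,vy,x0,y0=cv2.fitLine(R[:,:2].astype(np.float32),cv2.DIST_HUBER,0,.001,.001).ravel(); print(t,lo,len(R),np.degrees(np.arctan2(vy,vx)),"x at y=-.096:",x0+(-.096-y0)*vx/vy,"ztop",np.percentile(R[:,2],[50,90,98]).round(4))
    s=.1785-W[:,1]; R=W[(s>.1)&(s<.26)&(abs(W[:,0]-.64)<.03)&(W[:,2]>.25)&(W[:,2]<.27)]
    if len(R)>10: print("keeper x",np.c_[R[:,0],R[:,1]].mean(0),R[:,1].min())
go(([.57,-.0964,.262],176.3,8))
E
```

```text
t2 0.1 97 86.25058 x at y=-.096: 0.629802 ztop [0.2046 0.2093 0.2119]
t2 0.24 70 88.491394 x at y=-.096: 0.6303596 ztop [0.2032 0.208  0.2112]
keeper x [0.63771834 0.01421941] -0.047957156223352865
w2 0.1 1017 86.49861 x at y=-.096: 0.62641084 ztop [0.2047 0.2062 0.2068]
w2 0.24 1070 86.58549 x at y=-.096: 0.62578607 ztop [0.2048 0.2063 0.2068]
keeper x [ 0.63270856 -0.00684555] -0.04962159393007455
0.73 -0.55 0 0 0 0.27
0.71 -0.58 0 0 0 0.27
0.69 -0.6 0 0 0 0.27
0.67 -0.63 0 0 0 0.27
0.64 -0.65 0 0 0 0.27
0.62 -0.68 -0.01 0 0 0.27
0.59 -0.7 0 0 0 0.27
0.56 -0.72 -0.01 0.01 0 0.27
-- [ 0.5699 -0.0964  0.2621]
```

Request:
jog_arm(plan="0.73 -0.55 0 0 0 0.27 1;0.71 -0.58 0 0 0 0.27 1;0.69 -0.6 0 0 0 0.27 1;0.67 -0.63 0 0 0 0.27 1;0.64 -0.65 0 0 0 0.27 1;0.62 -0.68 0 0 0 0.27 1;0.59 -0.7 0 0 0 0.27 1;0.56 -0.72 0 0 0 0.27 1;0 0 0 0 0 0 1;0 0 0 0 0 0 1")

```text
time_s: 21.35
tcp_pos: [0.57, -0.0964, 0.2604]
ee_rot: [[-0.065, -0.998, -0.003], [-0.998, 0.065, 0.0], [-0.0, 0.003, -1.0]]
wrist_force: [-0.4, -0.5, -2.6]
gripper_width: 0.229
gripper_force: 30.0
```

```bash
python3 - <<'E'
from h import *
p,d,K,E=cap("wrist"); save("w4",p); W=cloud(d,K,E).reshape(-1,3)
s=r.sense(); T=s["ee_rot"]; L=(W-s["tcp_pos"])@T
# rail in tool axes near
R=L[(abs(W[:,0]-.63)<.03)&(W[:,2]>.19)&(W[:,2]<.22)&(W[:,1]>-.16)&(W[:,1]<-.11)]
print(len(R),np.median(R,0).round(4)); 
B=L[(abs(L[:,0]-.010)<.008)&(abs(L[:,1])<.04)&(abs(L[:,2])<.2)]
print(s["tcp_pos"],np.degrees(np.arctan2(T[1,1],T[0,1])))
for lo in(-.04,-.02,0,.02,.04,.06,.08,.1,.12):
    b=L[(abs(L[:,0])<.04)&(abs(L[:,1])<.04)&(L[:,2]>lo)&(L[:,2]<=lo+.02)]; print(lo,len(b),b.min(0).round(3) if len(b) else "",b.max(0).round(3) if len(b) else "")
E
```

```text
1222 [ 0.0392 -0.0573  0.055 ]
[ 0.56980946 -0.09606286  0.2607712 ] 176.33472541845862
-0.04 2185 [-0.003 -0.019 -0.04 ] [ 0.012  0.023 -0.02 ]
-0.02 1079 [ 0.008 -0.017 -0.02 ] [ 0.012  0.021 -0.   ]
0 915 [-0.01  -0.023  0.   ] [0.012 0.027 0.02 ]
0.02 150 [ 0.004 -0.023  0.02 ] [0.012 0.027 0.04 ]
0.04 96 [-0.002 -0.023  0.04 ] [0.012 0.027 0.059]
0.06 528 [-0.013 -0.013  0.06 ] [0.012 0.027 0.08 ]
0.08 1141 [-0.014 -0.023  0.08 ] [0.013 0.027 0.1  ]
0.1 462 [ 0.009 -0.023  0.101] [0.015 0.027 0.118]
0.12 0
```

View pics/w4.png

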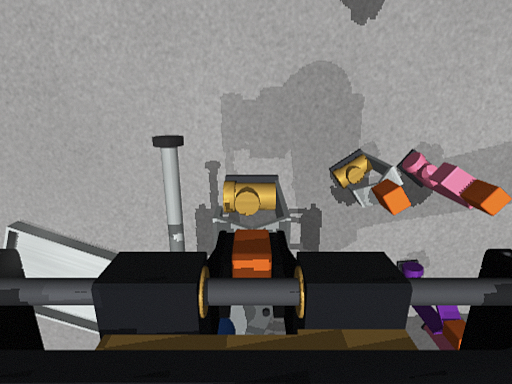

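w4 shows the carrier held upright at (250,200) with its lip to the left, and the rail ahead at (172,195). I shift 59 mm sideways.

Request:
jog_arm(plan="0 -0.4 0 0 0 0 1;0 -0.4 0 0 0 0 1;0 -0.4 0 0 0 0 1;0 -0.4 0 0 0 0 1;0 -0.4 0 0 0 0 1;0 -0.36 0 0 0 0 1;0 0 0 0 0 0 1;0 0 0 0 0 0 1;0 0 0 0 0 0 1;0 0 0 0 0 0 1")

```text
time_s: 22.4
tcp_pos: [0.6292, -0.1, 0.2615]
ee_rot: [[-0.064, -0.998, 0.0], [-0.998, 0.064, 0.0], [-0.0, -0.0, -1.0]]
wrist_force: [-0.3, -1.1, -2.6]
gripper_width: 0.226
gripper_force: 30.0
```

Request:
jog_arm(plan="0 0 0.3 0 0 0 1;0 0 0.3 0 0 0 1;0 0 0.3 0 0 0 1;0 0 0.3 0 0 0 1;0 0 0.2 0 0 0 1;0 0 0.1 0 0 0 1;0 0 0.1 0 0 0 1;0 0 0.1 0 0 0 1;0 0 0 0 0 0 1;0 0 0 0 0 0 1")

```text
time_s: 23.4
tcp_pos: [0.6296, -0.1, 0.219]
ee_rot: [[-0.064, -0.998, 0.0], [-0.998, 0.064, -0.0], [0.0, -0.0, -1.0]]
wrist_force: [-0.6, 0.1, -2.1]
gripper_width: 0.221
gripper_force: 30.0
```

Request:
jog_arm(plan="0 0 0.16 0 0 0 1;-0.2 0 0 0 0 0 1;-0.3 0 0 0 0 0 1;-0.4 0 0 0 0 0 1;-0.4 0 0 0 0 0 1;-0.4 0 0 0 0 0 1;-0.4 0 0 0 0 0 1;-0.4 0 0 0 0 0 1;-0.4 0 0 0 0 0 1;0 0 0 0 0 0 1")

```text
time_s: 24.4
tcp_pos: [0.6343, -0.0262, 0.2148]
ee_rot: [[-0.062, -0.998, 0.0], [-0.998, 0.062, 0.0], [-0.0, -0.0, -1.0]]
wrist_force: [-0.2, -0.2, -2.6]
gripper_width: 0.226
gripper_force: 30.0
```

Request:
jog_arm(plan="-0.4 0 0 0 0 0 1;-0.5 0 0 0 0 0 1;-0.5 0 0 0 0 0 1;-0.5 0 0 0 0 0 1;-0.5 0 0 0 0 0 1;-0.5 0 0 0 0 0 1;-0.5 0 0 0 0 0 1;-0.5 0 0 0 0 0 1;-0.32 0 0 0 0 0 1;0 0 0 0 0 0 1")

```text
time_s: 25.4
tcp_pos: [0.641, 0.0789, 0.2147]
ee_rot: [[-0.063, -0.998, 0.0], [-0.998, 0.063, 0.0], [-0.0, -0.0, -1.0]]
wrist_force: [0.7, -0.5, -1.5]
gripper_width: 0.23
gripper_force: 30.0
```

Request:
jog_arm(plan="0 0 0.05 0 0 0 1;0 0 0.05 0 0 0 1;0 0 0.05 0 0 0 1;0 0 0 0 0 0 1;0 0 0 0 0 0 1;0 0 0 0 0 0 1;0 0 0 0 0 0 1;0 0 0 0 0 0 1;0 0 0 0 0 0 1;0 0 0 0 0 0 1")

```text
time_s: 26.4
tcp_pos: [0.6411, 0.0775, 0.2114]
ee_rot: [[-0.064, -0.998, 0.001], [-0.998, 0.064, -0.0], [0.0, -0.001, -1.0]]
wrist_force: [1.5, -1.6, 0.8]
gripper_width: 0.23
gripper_force: 30.0
```

Request:
jog_arm(plan="0 0 0 0 0 0 -1;0 0 0 0 0 0 -1;0 0 0 0 0 0 -1;0 0 0 0 0 0 -1;0 0 0 0 0 0 -1;0 0 0 0 0 0 -1;0 0 0 0 0 0 -1;0 0 0 0 0 0 -1;0 0 0 0 0 0 -1;0 0 0 0 0 0 -1")

```text
time_s: 27.4
tcp_pos: [0.6409, 0.0776, 0.2111]
ee_rot: [[-0.064, -0.998, 0.0], [-0.998, 0.064, 0.0], [-0.0, -0.0, -1.0]]
wrist_force: [-0.1, 0.1, -1.6]
gripper_width: 0.982
gripper_force: 0.0
```

Request:
jog_arm(plan="0 0 -0.2 0 0 0 -1;0 0 -0.4 0 0 0 -1;0 0 -0.7 0 0 0 -1;0 0 -0.7 0 0 0 -1;0 0 -0.7 0 0 0 -1;0 0 -0.7 0 0 0 -1;0 0 -0.7 0 0 0 -1;0 0 -0.7 0 0 0 -1;0 0 -0.7 0 0 0 -1;0 0 0 0 0 0 -1")

```text
time_s: 28.4
tcp_pos: [0.642, 0.0776, 0.3527]
ee_rot: [[-0.064, -0.998, 0.007], [-0.998, 0.064, 0.001], [-0.002, -0.007, -1.0]]
wrist_force: [-0.0, -1.1, 0.1]
gripper_width: 1.005
gripper_force: 0.0
```

```bash
python3 - <<'E'
from h import *
orange("s3","scene"); orange("w5")
p=np.load("s3.npz")["p"]; save("c3",cv2.resize(p[130:310,120:420],(800,480),interpolation=cv2.INTER_CUBIC))
go(([.43,-.0,.3485],176.3,10))
E
```

```text
[440.  14.] 507 z 0.1493 rect mm 428.2 -77.4 [19.9 23.4] 30.7
[506.  17.] 94 z 0.1339 rect mm 343.9 -72.3 [8.8 1. ] 48.6
[498. 171.] 404 z 0.1493 rect mm 332.7 102.3 [19.  23.6] 88.4
[244. 189.] 172 z 0.2403 rect mm 645.3 77.1 [22.7  4.8] 86.0
[259. 189.] 180 z 0.2404 rect mm 631.2 77.9 [22.7  4.8] 86.7
0.36 0.82 0 0 0 0
0.36 0.82 0 0 0 0
0.37 0.82 0 0 0 0
0.36 0.82 0 0 0 0
0.37 0.82 0 0 0 0
0.36 0.82 0 0 0 0
0.37 0.82 0 0 0 0
0.36 0.82 0 0 0 0
0.37 0.83 0 0 0 0
0.36 0.82 0.01 0 0.01 0
-- [0.4301 0.     0.3484]
```

View pics/c3.png

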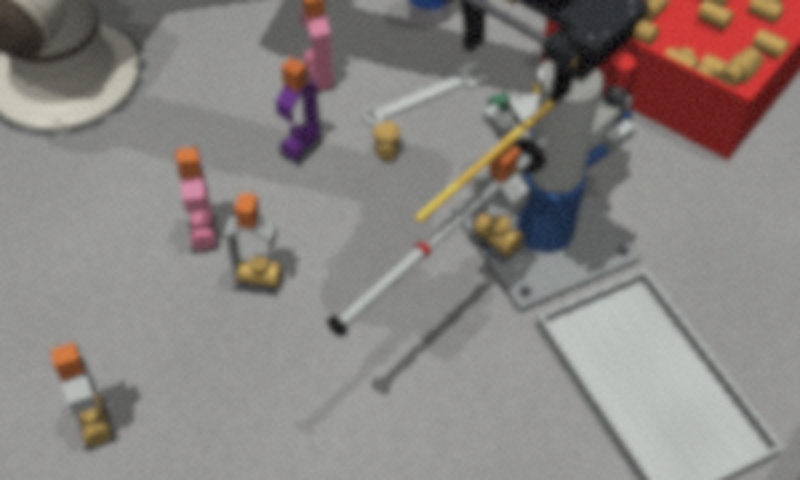

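c3 shows carrier A hanging near the stop at (505,170) and B untouched at (250,240). Next is B.

```bash
python3 - <<'E'
from h import *
go(([.4292,-.0775,.3485],176.3,11),([.4292,-.0775,.3485],210.9,5))
E
```

```text
0.61 0.73 0 0 0 0
0.61 0.73 0 0 0 0
0.61 0.73 0 0 0 0
0.61 0.73 0 0 0 0
0.61 0.73 0 0 0 0
0.61 0.73 0 0 0 0
0.62 0.73 0 0 0 0
0.61 0.73 0 0 0 0
0.62 0.74 0 0 0 0
0.61 0.73 0 0 0 0
0.62 0.74 0 0 0.01 0
-- [ 0.4291 -0.0776  0.3486]
0 0 0 0 0 -0.86
0 0 0 0 0 -0.87
0 0 0 0 0 -0.86
0 0 0 0 0 -0.87
0 0 0 0 -0.01 -0.86
-- [ 0.4291 -0.0776  0.3486]
```

Request:
jog_arm(plan="0.61 0.73 0 0 0 0 -1;0.61 0.73 0 0 0 0 -1;0.61 0.73 0 0 0 0 -1;0.61 0.73 0 0 0 0 -1;0.61 0.73 0 0 0 0 -1;0.61 0.73 0 0 0 0 -1;0.62 0.73 0 0 0 0 -1;0.62 0.73 0 0 0 0 -1;0.62 0.74 0 0 0 0 -1;0.62 0.74 0 0 0 0 -1")

```text
time_s: 29.5
tcp_pos: [0.4469, -0.0644, 0.3474]
ee_rot: [[-0.064, -0.998, -0.002], [-0.998, 0.064, -0.0], [0.0, 0.002, -1.0]]
wrist_force: [0.3, -0.2, 1.0]
gripper_width: 0.998
gripper_force: 0.0
```

Request:
jog_arm(plan="0.62 0.74 0 0 0 0 -1;0 0 0 0 0 -0.86 -1;0 0 0 0 0 -0.87 -1;0 0 0 0 0 -0.86 -1;0 0 0 0 0 -0.87 -1;0 0 0 0 0 -0.86 -1;0 0 0.9 0 0 0 -1;0 0 0.9 0 0 0 -1;0 0 0.9 0 0 0 -1;0 0 0.9 0 0 0 -1")

```text
time_s: 30.5
tcp_pos: [0.428, -0.0782, 0.2567]
ee_rot: [[0.513, -0.858, -0.002], [-0.858, -0.513, 0.0], [-0.001, 0.002, -1.0]]
wrist_force: [0.1, 0.4, 0.2]
gripper_width: 0.999
gripper_force: 0.0
```

```bash
python3 - <<'E'
from h import *
orange("w6")
go(([.4295,-.0775,.118],210.9,1))
E
```

```text
[248. 188.] 610 z 0.1458 rect mm 426.3 -78.0 [18.8 22.5] 31.0
[321. 236.] 427 z 0.1463 rect mm 332.0 -69.9 [21.1 19.1] 45.7
TOO FAST
0.1 -0.19 5.39 0.06 0.04 -0.01
-- [ 0.4295 -0.0776  0.118 ]
```

Request:
jog_arm(plan="0 -0.05 0.7 0 0 0 -1;0 0 0.7 0 0 0 -1;0 0 0.7 0 0 0 -1;0 0 0.7 0 0 0 -1;0 0 0.7 0 0 0 -1;0 0 0.7 0 0 0 -1;0 0 0.7 0 0 0 -1;0 0 0.4 0 0 0 -1;0 0 0 0 0 0 -1;0 0 0 0 0 0 -1")

```text
time_s: 31.55
tcp_pos: [0.4304, -0.0775, 0.1265]
ee_rot: [[0.514, -0.858, 0.0], [-0.858, -0.514, -0.0], [0.0, -0.0, -1.0]]
wrist_force: [-0.3, -0.4, 0.6]
gripper_width: 1.001
gripper_force: 0.0
```

Request:
jog_arm(plan="0 0 0 0 0 0 1;0 0 0 0 0 0 1;0 0 0 0 0 0 1;0 0 0 0 0 0 1;0 0 0 0 0 0 1;0 0 0 0 0 0 1;0 0 0 0 0 0 1;0 0 0 0 0 0 1;0 0 0 0 0 0 1;0 0 0 0 0 0 1")

```text
time_s: 32.55
tcp_pos: [0.4301, -0.0775, 0.126]
ee_rot: [[0.514, -0.858, 0.0], [-0.858, -0.514, 0.0], [0.0, -0.0, -1.0]]
wrist_force: [0.4, 0.5, -0.8]
gripper_width: 0.229
gripper_force: 30.0
```

Request:
jog_arm(plan="0 0 -0.3 0 0 0 1;0 0 -0.6 0 0 0 1;0 0 -0.6 0 0 0 1;0 0 -0.6 0 0 0 1;0 0 -0.6 0 0 0 1;0 0 -0.6 0 0 0 1;0 0 -0.6 0 0 0 1;0 0 -0.6 0 0 0 1;0 0 -0.6 0 0 0 1;0 0 -0.6 0 0 0 1")

```text
time_s: 33.55
tcp_pos: [0.4293, -0.0775, 0.269]
ee_rot: [[0.513, -0.858, -0.001], [-0.858, -0.513, 0.0], [-0.001, 0.001, -1.0]]
wrist_force: [0.0, 1.1, -3.2]
gripper_width: 0.229
gripper_force: 30.0
```

```bash
python3 - <<'E'
from h import *
print(r.sense()["gripper_width"])
go(([.57,-.0964,.261],176.3,8))
E
```

```text
0.22911911027273638
0.44 -0.56 0.04 0 0 0.54
0.4 -0.59 0.04 0 0 0.54
0.35 -0.61 0.04 0 0 0.54
0.31 -0.64 0.04 0 0 0.54
0.26 -0.66 0.04 0 0 0.54
0.21 -0.68 0.04 0 0 0.54
0.15 -0.69 0.04 0 0 0.54
0.1 -0.71 0.03 0.01 0 0.54
-- [ 0.5701 -0.0963  0.261 ]
```

Request:
jog_arm(plan="0.44 -0.56 0 0 0 0.54 1;0.4 -0.59 0 0 0 0.54 1;0.35 -0.61 0 0 0 0.54 1;0.31 -0.64 0 0 0 0.54 1;0.26 -0.66 0 0 0 0.54 1;0.21 -0.68 0 0 0 0.54 1;0.15 -0.69 0 0 0 0.54 1;0.1 -0.71 0.04 0 0 0.54 1;0 0 0 0 0 0 1;0 0 0 0 0 0 1")

```text
time_s: 34.55
tcp_pos: [0.5702, -0.0962, 0.2666]
ee_rot: [[-0.063, -0.998, -0.003], [-0.998, 0.063, 0.0], [-0.0, 0.003, -1.0]]
wrist_force: [0.1, -0.5, -2.5]
gripper_width: 0.228
gripper_force: 30.0
```

Request:
jog_arm(plan="0 -0.4 0 0 0 0 1;0 -0.4 0 0 0 0 1;0 -0.4 0 0 0 0 1;0 -0.4 0 0 0 0 1;0 -0.4 0 0 0 0 1;0 -0.36 0 0 0 0 1;0 0 0 0 0 0 1;0 0 0 0 0 0 1;0 0 0 0 0 0 1;0 0 0 0 0 0 1")

```text
time_s: 35.55
tcp_pos: [0.6294, -0.1, 0.2678]
ee_rot: [[-0.064, -0.998, 0.0], [-0.998, 0.064, 0.0], [-0.0, -0.0, -1.0]]
wrist_force: [0.3, -1.2, -2.8]
gripper_width: 0.229
gripper_force: 30.0
```

```bash
python3 - <<'E'
from h import *
s=r.sense(); print(s["tcp_pos"],s["wrist_force"],s["gripper_width"]); p,d,K,E=cap("wrist"); save("w7",p)
E
```

```text
[ 0.62944276 -0.10003198  0.26778583] [ 0.34867328 -1.17206007 -2.83879913] 0.2286397826071992
```

View pics/w7.png

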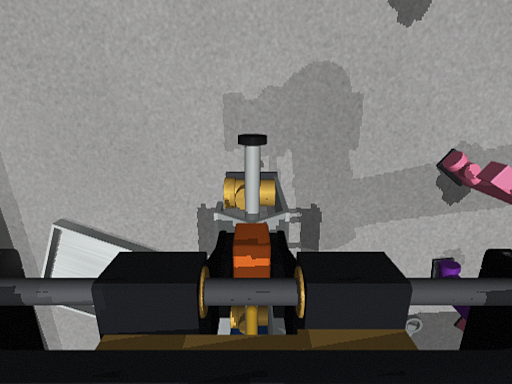

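w7 shows the rail passing through carrier B's opening at (252,190), centred. I lower it and slide it to about 142 mm from the axis.

Request:
jog_arm(plan="0 0 0.3 0 0 0 1;0 0 0.3 0 0 0 1;0 0 0.3 0 0 0 1;0 0 0.3 0 0 0 1;0 0 0.3 0 0 0 1;0 0 0.2 0 0 0 1;0 0 0.13 0 0 0 1;0 0 0 0 0 0 1;0 0 0 0 0 0 1;0 0 0 0 0 0 1")

```text
time_s: 36.6
tcp_pos: [0.6301, -0.1001, 0.2223]
ee_rot: [[-0.064, -0.998, 0.001], [-0.998, 0.064, -0.0], [0.0, -0.001, -1.0]]
wrist_force: [-0.2, 0.3, -2.7]
gripper_width: 0.223
gripper_force: 30.0
```

Request:
jog_arm(plan="-0.2 0 0 0 0 0 1;-0.4 0 0 0 0 0 1;-0.5 0 0 0 0 0 1;-0.5 0 0 0 0 0 1;-0.5 0 0 0 0 0 1;-0.5 0 0 0 0 0 1;-0.4 0 0 0 0 0 1;-0.4 0 0 0 0 0 1;0 0 0 0 0 0 1;0 0 0 0 0 0 1")

```text
time_s: 37.6
tcp_pos: [0.6352, -0.015, 0.2218]
ee_rot: [[-0.063, -0.998, -0.0], [-0.998, 0.063, -0.0], [0.0, 0.0, -1.0]]
wrist_force: [-0.2, -0.2, -3.7]
gripper_width: 0.229
gripper_force: 30.0
```

Request:
jog_arm(plan="-0.4 0 0 0 0 0 1;-0.4 0 0 0 0 0 1;-0.4 0 0 0 0 0 1;-0.4 0 0 0 0 0 1;-0.3 0 0 0 0 0 1;-0.14 0 0 0 0 0 1;0 0 0.08 0 0 0 1;0 0 0.08 0 0 0 1;0 0 0 0 0 0 1;0 0 0 0 0 0 1")

```text
time_s: 38.6
tcp_pos: [0.6389, 0.0357, 0.2184]
ee_rot: [[-0.064, -0.998, 0.002], [-0.998, 0.064, 0.001], [-0.001, -0.002, -1.0]]
wrist_force: [-1.0, 0.8, 0.4]
gripper_width: 0.224
gripper_force: 30.0
```

Request:
jog_arm(plan="0 0 0 0 0 0 -1;0 0 0 0 0 0 -1;0 0 0 0 0 0 -1;0 0 0 0 0 0 -1;0 0 0 0 0 0 -1;0 0 0 0 0 0 -1;0 0 0 0 0 0 -1;0 0 0 0 0 0 -1;0 0 0 0 0 0 -1;0 0 -0.2 0 0 0 -1")

```text
time_s: 39.6
tcp_pos: [0.638, 0.0356, 0.2222]
ee_rot: [[-0.064, -0.998, -0.002], [-0.998, 0.064, -0.0], [0.0, 0.002, -1.0]]
wrist_force: [0.6, -0.1, -0.3]
gripper_width: 0.98
gripper_force: 0.0
```

Request:
jog_arm(plan="0 0 -0.5 0 0 0 -1;0 0 -0.7 0 0 0 -1;0 0 -0.7 0 0 0 -1;0 0 -0.7 0 0 0 -1;0 0 -0.7 0 0 0 -1;0 0 -0.7 0 0 0 -1;0 0 -0.7 0 0 0 -1;0 0 -0.3 0 0 0 -1;0.9 0.54 0 0 0 0 -1;0.9 0.54 0 0 0 0 -1")

```text
time_s: 40.6
tcp_pos: [0.6084, -0.0075, 0.3479]
ee_rot: [[-0.063, -0.998, 0.0], [-0.998, 0.063, 0.0], [-0.0, 0.0, -1.0]]
wrist_force: [0.7, -1.0, 0.6]
gripper_width: 1.0
gripper_force: 0.0
```

Request:
jog_arm(plan="0.91 0.54 0 0 0 0 -1;0.91 0.54 0 0 0 0 -1;0.91 0.54 0 0 0 0 -1;0.91 0.54 0 0 0 0 -1;0.91 0.54 0 0 0 0 -1;0.91 0.54 0 0 0 0 -1;0.91 0.54 0 0 0 0 -1;0.91 0.54 0 0 0 0 -1;0.91 0.54 0 0 0 0 -1;0.91 0.54 0 0 0 0 -1")

```text
time_s: 41.6
tcp_pos: [0.4586, -0.2267, 0.3482]
ee_rot: [[-0.064, -0.998, 0.0], [-0.998, 0.064, -0.0], [-0.0, -0.0, -1.0]]
wrist_force: [0.5, -0.1, -0.2]
gripper_width: 0.998
gripper_force: 0.0
```

Request:
jog_arm(plan="0.91 0.54 0 0 0 0 -1;0.91 0.54 0 0 0 0 -1;0 0 0 0 0 0 -1;0 0 0 0 0 0 -1;0 0 0 0 0 0 -1;0 0 0 0 0 0 -1;0 0 0 0 0 0 -1;0 0 0 0 0 0 -1;0 0 0 0 0 0 -1;0 0 0 0 0 0 -1")

```text
time_s: 42.6
tcp_pos: [0.4297, -0.2695, 0.3478]
ee_rot: [[-0.064, -0.998, -0.0], [-0.998, 0.064, 0.0], [-0.0, 0.0, -1.0]]
wrist_force: [-0.5, -0.0, 0.1]
gripper_width: 1.002
gripper_force: 0.0
```

```bash
python3 - <<'E'
from h import *
orange("w8"); orange("s8","scene"); orange("t8","top")
E
```

```text
[231. 124.] 354 z 0.1498 rect mm 448.4 -325.1 [23.1 18.7] 58.6
```

View pics/w8.png

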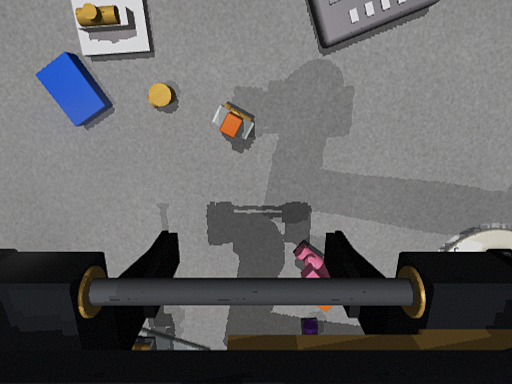

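w8 shows carrier C at (231,124), now at (0.448,-0.325), so it has been knocked about 25 mm. I find its lip side.

```bash
python3 - <<'E'
from h import *
lip(.4484,-.3251,-31.4,["w8","s8","t8"])
a=np.load("w8.npz")["p"][90:160,195:270]; b=np.load("s8.npz")["p"][235:310,110:190]
save("c4",np.hstack([cv2.resize(x,(400,400),interpolation=cv2.INTER_CUBIC) for x in(a,b)]))
go(([.4485,-.325,.3485],148.6,4))
E
```

```text
w8 -31.4 low(46-72) +: 0  -: 3  high(80-100) +: 3  -: 2
s8 -31.4 low(46-72) +: 0  -: 11  high(80-100) +: 39  -: 3
t8 -31.4 low(46-72) +: 0  -: 4  high(80-100) +: 0  -: 1
0.54 -0.22 -0.01 0 0 0.87
0.51 -0.29 -0.01 0 0 0.87
0.47 -0.35 0 0 0 0.86
0.43 -0.4 -0.01 0 0 0.87
-- [ 0.4484 -0.325   0.3485]
```

View pics/c4.png

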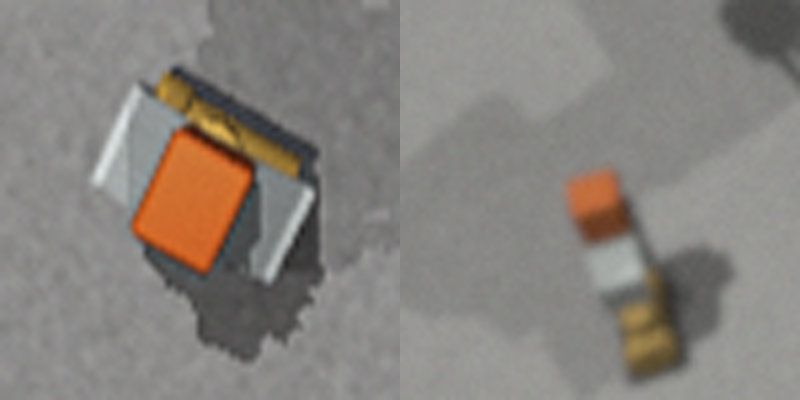

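C's lip faces -31°, since brass shows under the short lip in the scene view. I grasp with tool y at 148.6° and turn back to 176.3° later.

Request:
jog_arm(plan="0.54 -0.22 0 0 0 0.87 -1;0.51 -0.29 0 0 0 0.87 -1;0.47 -0.35 0 0 0 0.86 -1;0.43 -0.4 0 0 0 0.87 -1;0 0 0.9 0 0 0 -1;0 0 0.9 0 0 0 -1;0 0 0.9 0 0 0 -1;0 0 0.9 0 0 0 -1;0 0 0.9 0 0 0 -1;0 0 0 0 0 0 -1")

```text
time_s: 43.75
tcp_pos: [0.4466, -0.3241, 0.232]
ee_rot: [[-0.522, -0.853, -0.006], [-0.853, 0.522, 0.004], [0.0, 0.007, -1.0]]
wrist_force: [0.6, -0.4, 0.2]
gripper_width: 1.007
gripper_force: 0.0
```

```bash
python3 - <<'E'
from h import *
orange("w9")
go(([.4485,-.325,.118],148.6,1))
E
```

```text
[246. 198.] 753 z 0.1519 rect mm 449.7 -326.5 [22.4 19.2] 57.7
TOO FAST
-0.02 -0.04 4.65 0.02 -0.01 0
-- [ 0.4484 -0.3249  0.118 ]
```

Request:
jog_arm(plan="0 -0.04 0.6 0 0 0 -1;0.03 0 0.6 0 0 0 -1;0 0 0.6 0 0 0 -1;0 0 0.6 0 0 0 -1;0 0 0.6 0 0 0 -1;0 0 0.6 0 0 0 -1;0 0 0.6 0 0 0 -1;0 0 0.4 0 0 0 -1;0 0 0 0 0 0 -1;0 0 0 0 0 0 -1")

```text
time_s: 44.8
tcp_pos: [0.4496, -0.3267, 0.1213]
ee_rot: [[-0.521, -0.854, 0.001], [-0.854, 0.521, -0.001], [0.0, -0.002, -1.0]]
wrist_force: [0.2, -0.9, 0.2]
gripper_width: 1.0
gripper_force: 0.0
```

Request:
jog_arm(plan="0 0 0 0 0 0 1;0 0 0 0 0 0 1;0 0 0 0 0 0 1;0 0 0 0 0 0 1;0 0 0 0 0 0 1;0 0 0 0 0 0 1;0 0 0 0 0 0 1;0 0 0 0 0 0 1;0 0 0 0 0 0 1;0 0 0 0 0 0 1")

```text
time_s: 45.8
tcp_pos: [0.4489, -0.3262, 0.1202]
ee_rot: [[-0.521, -0.853, 0.0], [-0.853, 0.521, -0.0], [-0.0, -0.0, -1.0]]
wrist_force: [-0.0, -0.2, -0.6]
gripper_width: 0.228
gripper_force: 30.0
```

Request:
jog_arm(plan="0 0 -0.3 0 0 0 1;0 0 -0.6 0 0 0 1;0 0 -0.6 0 0 0 1;0 0 -0.6 0 0 0 1;0 0 -0.6 0 0 0 1;0 0 -0.6 0 0 0 1;0 0 -0.6 0 0 0 1;0 0 -0.6 0 0 0 1;0 0 -0.6 0 0 0 1;0 0 -0.6 0 0 0 1")

```text
time_s: 46.8
tcp_pos: [0.4483, -0.3259, 0.2633]
ee_rot: [[-0.522, -0.853, -0.001], [-0.853, 0.522, 0.001], [-0.0, 0.001, -1.0]]
wrist_force: [-0.1, 0.6, -1.8]
gripper_width: 0.225
gripper_force: 30.0
```

```bash
python3 - <<'E'
from h import *
print(r.sense()["gripper_width"],r.sense()["tcp_pos"])
go(([.57,-.0964,.261],176.3,14))
E
```

```text
0.22524286154127318 [ 0.44830981 -0.32588481  0.26327015]
-0.74 0.05 0.01 0 0 -0.25
-0.74 0.02 0.01 0 0 -0.25
-0.74 -0.01 0.01 0 0 -0.25
-0.74 -0.03 0.01 0 0 -0.25
-0.74 -0.06 0.01 0 0 -0.25
-0.74 -0.08 0 0 0 -0.25
-0.73 -0.11 0.01 0 0 -0.25
-0.73 -0.14 0 0 0 -0.25
-0.73 -0.16 0.01 0 0 -0.24
-0.72 -0.19 0 0 0 -0.25
-0.71 -0.21 0.01 0 0 -0.24
-0.7 -0.23 0 0 0 -0.25
-0.7 -0.26 0.01 0 0 -0.24
-0.69 -0.28 0 0.01 0.01 -0.25
-- [ 0.57   -0.0964  0.2611]
```

Request:
jog_arm(plan="-0.74 0.05 0 0 0 -0.25 1;-0.74 0.02 0 0 0 -0.25 1;-0.74 -0.01 0 0 0 -0.25 1;-0.74 -0.03 0 0 0 -0.25 1;-0.74 -0.06 0 0 0 -0.25 1;-0.74 -0.08 0 0 0 -0.25 1;-0.73 -0.11 0 0 0 -0.25 1;-0.73 -0.14 0 0 0 -0.25 1;-0.73 -0.16 0 0 0 -0.24 1;-0.72 -0.19 0 0 0 -0.25 1")

```text
time_s: 47.8
tcp_pos: [0.5355, -0.1614, 0.2626]
ee_rot: [[-0.198, -0.98, -0.001], [-0.98, 0.198, 0.0], [-0.0, 0.001, -1.0]]
wrist_force: [0.3, -0.2, -3.5]
gripper_width: 0.226
gripper_force: 30.0
```

Request:
jog_arm(plan="-0.71 -0.21 0 0 0 -0.24 1;-0.7 -0.23 0 0 0 -0.25 1;-0.7 -0.26 0 0 0 -0.24 1;-0.69 -0.28 0.06 0 0 -0.25 1;0 0 0 0 0 0 1;0 0 0 0 0 0 1;0 0 0 0 0 0 1;0 0 0 0 0 0 1;0 0 0 0 0 0 1;0 0 0 0 0 0 1")

```text
time_s: 48.8
tcp_pos: [0.5703, -0.097, 0.2614]
ee_rot: [[-0.065, -0.998, 0.0], [-0.998, 0.065, -0.0], [0.0, -0.0, -1.0]]
wrist_force: [0.2, -0.4, -2.6]
gripper_width: 0.229
gripper_force: 30.0
```

Request:
jog_arm(plan="0 -0.4 0 0 0 0 1;0 -0.4 0 0 0 0 1;0 -0.4 0 0 0 0 1;0 -0.4 0 0 0 0 1;0 -0.4 0 0 0 0 1;0 -0.36 0 0 0 0 1;0 0 0 0 0 0 1;0 0 0 0 0 0 1;0 0 0 0 0 0 1;0 0 0 0 0 0 1")

```text
time_s: 49.8
tcp_pos: [0.629, -0.1004, 0.2616]
ee_rot: [[-0.064, -0.998, 0.0], [-0.998, 0.064, 0.0], [-0.0, -0.0, -1.0]]
wrist_force: [1.0, 0.1, -2.1]
gripper_width: 0.228
gripper_force: 30.0
```

```bash
python3 - <<'E'
from h import *
s=r.sense(); print(s["tcp_pos"],s["wrist_force"],s["gripper_width"]); p,d,K,E=cap("wrist"); save("w10",p[120:300,130:380])
E
```

```text
[ 0.62903959 -0.10042396  0.2616193 ] [ 0.97325844  0.13064476 -2.14178134] 0.2276622485180244
```

View pics/w10.png

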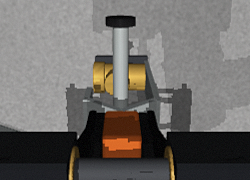

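The rail sits centred in carrier C's opening at (120,85).

Request:
jog_arm(plan="0 0 0.3 0 0 0 1;0 0 0.3 0 0 0 1;0 0 0.3 0 0 0 1;0 0 0.3 0 0 0 1;0 0 0.3 0 0 0 1;0 0 0.2 0 0 0 1;0 0 0.12 0 0 0 1;0 0 0 0 0 0 1;0 0 0 0 0 0 1;0 0 0 0 0 0 1")

```text
time_s: 50.85
tcp_pos: [0.6297, -0.1005, 0.2163]
ee_rot: [[-0.064, -0.998, 0.001], [-0.998, 0.064, -0.0], [-0.0, -0.001, -1.0]]
wrist_force: [0.8, -0.0, -1.9]
gripper_width: 0.227
gripper_force: 30.0
```

Request:
jog_arm(plan="-0.2 0 0 0 0 0 1;-0.4 0 0 0 0 0 1;-0.5 0 0 0 0 0 1;-0.5 0 0 0 0 0 1;-0.5 0 0 0 0 0 1;-0.5 0 0 0 0 0 1;-0.5 0 0 0 0 0 1;-0.4 0 0 0 0 0 1;-0.2 0 0 0 0 0 1;0 0 0 0 0 0 1")

```text
time_s: 51.85
tcp_pos: [0.6353, -0.0073, 0.2158]
ee_rot: [[-0.063, -0.998, -0.0], [-0.998, 0.063, -0.0], [0.0, 0.0, -1.0]]
wrist_force: [0.3, -0.2, -2.0]
gripper_width: 0.223
gripper_force: 30.0
```

Request:
jog_arm(plan="0 0 0.08 0 0 0 1;0 0 0.08 0 0 0 1;0 0 0 0 0 0 1;0 0 0 0 0 0 1;0 0 0 0 0 0 1;0 0 0 0 0 0 1;0 0 0 0 0 0 1;0 0 0 0 0 0 1;0 0 0 0 0 0 1;0 0 0 0 0 0 1")

```text
time_s: 52.85
tcp_pos: [0.6356, -0.0085, 0.2124]
ee_rot: [[-0.064, -0.998, 0.001], [-0.998, 0.064, -0.001], [0.001, -0.001, -1.0]]
wrist_force: [0.9, -2.8, 3.6]
gripper_width: 0.225
gripper_force: 30.0
```

Request:
jog_arm(plan="0 0 0 0 0 0 -1;0 0 0 0 0 0 -1;0 0 0 0 0 0 -1;0 0 0 0 0 0 -1;0 0 0 0 0 0 -1;0 0 0 0 0 0 -1;0 0 0 0 0 0 -1;0 0 0 0 0 0 -1;0 0 -0.1 0 0 0 -1;0 0 -0.2 0 0 0 -1")

```text
time_s: 53.85
tcp_pos: [0.6351, -0.0082, 0.2192]
ee_rot: [[-0.064, -0.998, -0.001], [-0.998, 0.064, -0.0], [0.0, 0.001, -1.0]]
wrist_force: [-0.2, 0.1, -0.7]
gripper_width: 0.975
gripper_force: 0.0
```

Request:
jog_arm(plan="0 0 -0.5 0 0 0 -1;0 0 -0.7 0 0 0 -1;0 0 -0.7 0 0 0 -1;0 0 -0.7 0 0 0 -1;0 0 -0.7 0 0 0 -1;0 0 -0.7 0 0 0 -1;0 0 -0.7 0 0 0 -1;0 0 -0.5 0 0 0 -1;0 0 0 0 0 0 -1;0 0 0 0 0 0 -1")

```text
time_s: 54.85
tcp_pos: [0.6351, -0.008, 0.3492]
ee_rot: [[-0.064, -0.998, -0.0], [-0.998, 0.064, 0.001], [-0.0, 0.0, -1.0]]
wrist_force: [-0.7, 0.5, -0.5]
gripper_width: 1.003
gripper_force: 0.0
```

```bash
python3 - <<'E'
from h import *
orange("w11"); orange("s11","scene"); q=np.load("s11.npz"); p=q["p"]; save("c5",cv2.resize(p[130:310,120:420],(800,480),interpolation=cv2.INTER_CUBIC))
W=cloud(q["d"],q["K"],q["E"]).reshape(-1,3); k=W[np.hypot(W[:,0]-.6545,W[:,1]-.278)<.014]; print(np.sort(k[:,2])[-8:])
go(([.655,.2775,.345],176.3,13))
E
```

```text
[499.  98.] 525 z 0.1497 rect mm 334.9 -70.0 [22.6 18.6] 48.1
[243. 191.] 174 z 0.2411 rect mm 640.1 -7.3 [22.6  4.8] 85.7
[258. 191.] 178 z 0.2415 rect mm 626.1 -6.5 [23.1  4.8] 86.8
[243. 233.] 133 z 0.2413 rect mm 643.2 34.2 [22.8  5. ] 85.9
[258. 234.] 130 z 0.2553 rect mm 631.5 24.6 [13.  0.] 86.6
[480. 233.] 415 z 0.1495 rect mm 332.9 102.1 [24. 19.] 3.1
[244. 267.] 101 z 0.2412 rect mm 645.5 73.9 [17.   4.1] 85.9
[257. 270.] 95 z 0.2409 rect mm 631.8 75.3 [17.8  5.2] 86.8
[0.22166643 0.2216868  0.22169288 0.22176544 0.22188644 0.2222456
 0.2226558  0.22287578]
-0.88 -0.01 0.01 0 0 0
-0.88 -0.01 0.01 0 0 0
-0.88 0 0.01 0 0 0
-0.88 -0.01 0.01 0 0 0
-0.88 0 0.01 0 0 0
-0.88 -0.01 0.01 0 0 0
-0.88 0 0.01 0 0 0
-0.88 -0.01 0.01 0 0 0
-0.88 0 0.01 0 0 0
-0.88 -0.01 0.01 0 0 0
-0.88 0 0.01 0.01 0 0
-0.89 -0.01 0.01 0 0 0
-0.88 0 0 0.01 0 0
-- [0.6549 0.2775 0.345 ]
```

View pics/c5.png

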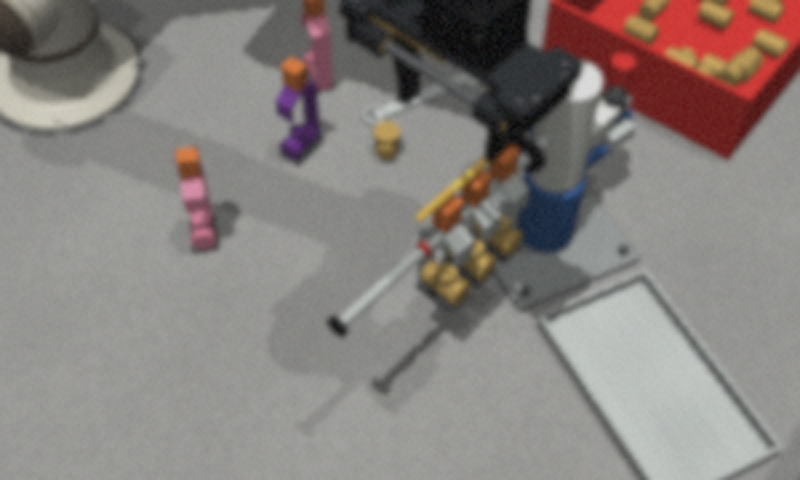

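All three carriers hang inside the red mark at about 103, 143 and 186 mm. Now back to the knob.

Request:
jog_arm(plan="-0.88 -0.01 0 0 0 0 -1;-0.88 -0.01 0 0 0 0 -1;-0.88 0 0 0 0 0 -1;-0.88 -0.01 0 0 0 0 -1;-0.88 0 0 0 0 0 -1;-0.88 -0.01 0 0 0 0 -1;-0.88 0 0 0 0 0 -1;-0.88 -0.01 0 0 0 0 -1;-0.88 0 0 0 0 0 -1;-0.88 -0.01 0 0 0 0 -1")

```text
time_s: 55.95
tcp_pos: [0.6509, 0.213, 0.3491]
ee_rot: [[-0.064, -0.998, -0.0], [-0.998, 0.064, -0.0], [0.0, 0.0, -1.0]]
wrist_force: [-0.4, -0.3, -0.4]
gripper_width: 1.002
gripper_force: 0.0
```

Request:
jog_arm(plan="-0.88 0 0 0 0 0 -1;-0.88 -0.01 0 0 0 0 -1;-0.88 0 0 0 0 0 -1;0 0 0 0 0 0 -1;0 0 0 0 0 0 -1;0 0 0 0 0 0 -1;0 0 0 0 0 0 -1;0 0 0 0 0 0 -1;0 0 0 0 0 0 -1;0 0 0 0 0 0 -1")

```text
time_s: 56.95
tcp_pos: [0.6553, 0.2768, 0.3495]
ee_rot: [[-0.064, -0.998, 0.0], [-0.998, 0.064, 0.0], [-0.0, -0.0, -1.0]]
wrist_force: [0.0, 1.1, -0.0]
gripper_width: 1.002
gripper_force: 0.0
```

```bash
python3 - <<'E'
from h import *
s=r.sense(); print(s["tcp_pos"])
for n in("top","scene"):
    p,d,K,E=cap(n); W=cloud(d,K,E); hsv=cv2.cvtColor(p,cv2.COLOR_RGB2HSV); h,S=hsv[...,0].astype(int),hsv[...,1]
    w=W[((h<4)|(h>174))&(S>140)&(np.hypot(W[...,0]-.655,W[...,1]-.278)<.03)&(W[...,2]>.18)&(W[...,2]<.25)]
    print(n,len(w), w.mean(0) if len(w) else "",w.max(0) if len(w) else "")
E
```

```text
[0.65534855 0.276785   0.34948366]
top 26 [0.65394052 0.27481236 0.21764878] [0.6650623  0.28149623 0.22316109]
scene 104 [0.65580658 0.27237453 0.21212868] [0.66628146 0.28880934 0.22450828]
```

Request:
jog_arm(plan="-0.04 0 0.7 0 0 0 -1;0 0 0.7 0 0 0 -1;0 0 0.7 0 0 0 -1;0 0 0.7 0 0 0 -1;0 0 0.7 0 0 0 -1;0 0 0.7 0 0 0 -1;0 0 0.7 0 0 0 -1;0 0 0.7 0 0 0 -1;0 0 0.7 0 0 0 -1;0 0 0 0 0 0 -1")

```text
time_s: 58.05
tcp_pos: [0.6538, 0.2775, 0.1885]
ee_rot: [[-0.064, -0.998, -0.006], [-0.998, 0.064, -0.003], [0.003, 0.005, -1.0]]
wrist_force: [-0.3, 0.0, 0.5]
gripper_width: 1.001
gripper_force: 0.0
```

Request:
jog_arm(plan="0 0 0.03 0 0 0 -1;0 0 0 0 0 0 1;0 0 0 0 0 0 1;0 0 0 0 0 0 1;0 0 0 0 0 0 1;0 0 0 0 0 0 1;0 0 0 0 0 0 1;0 0 0 0 0 0 1;0 0 0 0 0 0 1;0 0 0 0 0 0 1")

```text
time_s: 59.05
tcp_pos: [0.6553, 0.2782, 0.191]
ee_rot: [[-0.064, -0.998, -0.0], [-0.998, 0.064, -0.0], [0.0, 0.0, -1.0]]
wrist_force: [-0.8, -0.7, 0.2]
gripper_width: 0.285
gripper_force: 30.0
```

Request:
jog_arm(plan="0 0 -0.15 0 0 0 1;0 0 -0.15 0 0 0 1;0 0 -0.15 0 0 0 1;0 0 -0.15 0 0 0 1;0 0 -0.15 0 0 0 1;0 0 -0.13 0 0 0 1;0 0 0 0 0 0 1;0 0 0 0 0 0 1;0 0 0 0 0 0 1;0 0 0 0 0 0 1")

```text
time_s: 60.05
tcp_pos: [0.655, 0.2781, 0.2126]
ee_rot: [[-0.064, -0.998, -0.001], [-0.998, 0.064, -0.0], [0.0, 0.001, -1.0]]
wrist_force: [0.1, 1.7, -8.0]
gripper_width: 0.286
gripper_force: 30.0
```

Request:
jog_arm(plan="0 0.0279 0 0 0 -0.05 1;0 0.0558 0 0 0 -0.1 1;0.001 0.0838 0 0 0 -0.15 1;0.002 0.1117 0 0 0 -0.2 1;0.0024 0.1396 0 0 0 -0.25 1;0.0024 0.1396 0 0 0 -0.25 1;0.0024 0.1396 0 0 0 -0.25 1;0.0024 0.1396 0 0 0 -0.25 1;0.0024 0.1396 0 0 0 -0.25 1;0.0024 0.1396 0 0 0 -0.25 1")

```text
time_s: 61.05
tcp_pos: [0.6275, 0.2761, 0.2133]
ee_rot: [[0.216, -0.976, 0.001], [-0.976, -0.216, 0.0], [-0.0, -0.001, -1.0]]
wrist_force: [1.6, 0.5, -7.3]
gripper_width: 0.286
gripper_force: 30.0
```

Request:
jog_arm(plan="0.0024 0.1396 0 0 0 -0.25 1;0.0024 0.1396 0 0 0 -0.25 1;0.0024 0.1396 0 0 0 -0.25 1;0.0024 0.1396 0 0 0 -0.25 1;0.0024 0.1396 0 0 0 -0.25 1;0.0024 0.1396 0 0 0 -0.25 1;0.0024 0.1396 0 0 0 -0.25 1;0.0024 0.1396 0 0 0 -0.25 1;0.0024 0.1396 0 0 0 -0.25 1;0.0024 0.1396 0 0 0 -0.25 1")

```text
time_s: 62.05
tcp_pos: [0.5955, 0.2631, 0.2135]
ee_rot: [[0.537, -0.843, 0.001], [-0.843, -0.537, 0.001], [0.0, -0.002, -1.0]]
wrist_force: [2.2, 1.6, -8.1]
gripper_width: 0.285
gripper_force: 30.0
```

Request:
jog_arm(plan="0.0024 0.1396 0 0 0 -0.25 1;0.0024 0.1396 0 0 0 -0.25 1;0.0024 0.1396 0 0 0 -0.25 1;0.0024 0.1396 0 0 0 -0.25 1;0.0024 0.1396 0 0 0 -0.25 1;0.0024 0.1396 0 0 0 -0.25 1;0.0024 0.1396 0 0 0 -0.25 1;0.0024 0.1396 0 0 0 -0.25 1;0.0024 0.1396 0 0 0 -0.25 1;0.0024 0.1396 0 0 0 -0.25 1")

```text
time_s: 63.05
tcp_pos: [0.5699, 0.2398, 0.2137]
ee_rot: [[0.794, -0.608, 0.002], [-0.608, -0.794, 0.001], [0.001, -0.002, -1.0]]
wrist_force: [1.8, 2.7, -7.9]
gripper_width: 0.282
gripper_force: 30.0
```

Request:
jog_arm(plan="0.0024 0.1396 0 0 0 -0.25 1;0.0024 0.1396 0 0 0 -0.25 1;0.0024 0.1396 0 0 0 -0.25 1;0.0024 0.1396 0 0 0 -0.25 1;0.002 0.1117 0 0 0 -0.2 1;0.001 0.0838 0 0 0 -0.15 1;0 0.0558 0 0 0 -0.1 1;0 0.0525 0 0 0 -0.094 1;0 0.0279 0 0 0 -0.05 1;0 0 0 0 0 0 1")

```text
time_s: 64.05
tcp_pos: [0.5583, 0.2205, 0.2131]
ee_rot: [[0.907, -0.421, 0.0], [-0.421, -0.907, 0.0], [0.0, -0.0, -1.0]]
wrist_force: [1.9, 2.5, -8.4]
gripper_width: 0.284
gripper_force: 30.0
```

```bash
python3 - <<'E'
from h import *
s=r.sense(); print(s["tcp_pos"],s["wrist_force"])
p,d,K,E=cap("scene"); W=cloud(d,K,E).reshape(-1,3); A=np.array([.6475,.1785]); c=W[:,:2]-A; rad=np.hypot(*c.T); an=np.degrees(np.arctan2(c[:,1],c[:,0]))
sel=(abs(W[:,2]-.203)<.008)&(rad>.225)&(rad<.36)&(an<10)&(an>-60); R=W[sel]
vx,vy,x0,y0=cv2.fitLine(R[:,:2].astype(np.float32),cv2.DIST_HUBER,0,.001,.001).ravel(); print(len(R),np.degrees(np.arctan2(vy,vx)),np.median(an[sel]),rad[sel].max())
q=np.load("scene0.npz"); W=cloud(q["d"],q["K"],q["E"]).reshape(-1,3); c=W[:,:2]-A; rad=np.hypot(*c.T); an=np.degrees(np.arctan2(c[:,1],c[:,0]))
sel=(abs(W[:,2]-.203)<.008)&(rad>.225)&(rad<.36)&(an<10)&(an>-60); print("before",np.median(an[sel]))
E
```

```text
[0.55829689 0.22053946 0.21308108] [ 1.91401601  2.49466887 -8.36509994]
261 -24.80706 -25.22566148037902 0.33797706697176233
before -25.296193112059182
```

Back at the start angle. I lower the plunger, release and retreat.

Request:
jog_arm(plan="0 0 0.15 0 0 0 1;0 0 0.15 0 0 0 1;0 0 0.15 0 0 0 1;0 0 0.15 0 0 0 1;0 0 0.15 0 0 0 1;0 0 0.13 0 0 0 1;0 0 0 0 0 0 1;0 0 0 0 0 0 1;0 0 0 0 0 0 1;0 0 0 0 0 0 1")

```text
time_s: 65.1
tcp_pos: [0.5583, 0.2206, 0.1912]
ee_rot: [[0.907, -0.421, 0.0], [-0.421, -0.907, 0.0], [0.0, -0.0, -1.0]]
wrist_force: [0.8, 1.5, -6.7]
gripper_width: 0.289
gripper_force: 30.0
```

Request:
jog_arm(plan="0 0 0 0 0 0 -1;0 0 0 0 0 0 -1;0 0 0 0 0 0 -1;0 0 0 0 0 0 -1;0 0 0 0 0 0 -1;0 0 0 0 0 0 -1;0 0 0 0 0 0 -1;0 0 0 0 0 0 -1;0 0 0 0 0 0 -1;0 0 0 0 0 0 -1")

```text
time_s: 66.1
tcp_pos: [0.5582, 0.2205, 0.191]
ee_rot: [[0.907, -0.421, -0.0], [-0.421, -0.907, -0.0], [-0.0, 0.0, -1.0]]
wrist_force: [-0.4, -0.0, -0.4]
gripper_width: 0.991
gripper_force: 0.0
```

Request:
jog_arm(plan="0 0 -0.5 0 0 0 -1;0 0 -0.8 0 0 0 -1;0 0 -0.8 0 0 0 -1;0 0 -0.8 0 0 0 -1;0 0 -0.8 0 0 0 -1;0 0 -0.8 0 0 0 -1;0 0 -0.8 0 0 0 -1;0 0 -0.8 0 0 0 -1;0 0 -0.2 0 0 0 -1;0 0.5 0 0 0 0 -1")

```text
time_s: 67.1
tcp_pos: [0.5532, 0.2098, 0.349]
ee_rot: [[0.907, -0.42, 0.001], [-0.42, -0.907, 0.001], [0.001, -0.002, -1.0]]
wrist_force: [0.0, -0.8, -0.1]
gripper_width: 0.999
gripper_force: 0.0
```

Request:
jog_arm(plan="0 0.8 0 0 0 0 -1;0 0.8 0 0 0 0 -1;0 0.8 0 0 0 0 -1;0 0.8 0 0 0 0 -1;0 0.8 0 0 0 0 -1;0 0.8 0 0 0 0 -1;0 0.8 0 0 0 0 -1;0 0.4 0 0 0 0 -1;0 0 0 0 0 0 -1;0 0 0 0 0 0 -1")

```text
time_s: 68.1
tcp_pos: [0.49, 0.0732, 0.3486]
ee_rot: [[0.907, -0.421, 0.0], [-0.421, -0.907, 0.0], [0.0, -0.001, -1.0]]
wrist_force: [-0.3, 0.9, 0.1]
gripper_width: 1.0
gripper_force: 0.0
```

```bash
python3 - <<'E'
from h import *
A=np.array([.6475,.1785])
for k in range(2):
    p,d,K,E=cap("scene"); W=cloud(d,K,E); hsv=cv2.cvtColor(p,cv2.COLOR_RGB2HSV); h,S=hsv[...,0].astype(int),hsv[...,1]
    w=W[((h<4)|(h>174))&(S>140)&(np.hypot(W[...,0]-.557,W[...,1]-.22)<.03)&(W[...,2]>.18)&(W[...,2]<.26)]; print("knob",len(w),w.mean(0),np.percentile(w[:,2],[50,95]))
orange("s12","scene"); orange("w12")
save("c6",cv2.resize(p[110:330,120:420],(800,586),interpolation=cv2.INTER_CUBIC))
q=np.load("scene0.npz"); W=cloud(q["d"],q["K"],q["E"]); hsv=cv2.cvtColor(q["p"],cv2.COLOR_RGB2HSV); h,S=hsv[...,0].astype(int),hsv[...,1]
w=W[((h<4)|(h>174))&(S>140)&(np.hypot(W[...,0]-.557,W[...,1]-.22)<.03)&(W[...,2]>.18)&(W[...,2]<.26)]; print("knob at start",len(w),w.mean(0),np.percentile(w[:,2],[50,95]))
E
```

```text
knob 69 [0.56021134 0.2137954  0.21387279] [0.2171736  0.22214858]
knob 67 [0.56006522 0.2137863  0.21362495] [0.21620801 0.22240154]
[397. 225.] 438 z 0.1499 rect mm 334.7 -70.4 [22.4 18.3] 48.7
[278. 270.] 249 z 0.1496 rect mm 340.5 100.3 [22.2 11.1] 64.7
[231. 329.] 265 z 0.1491 rect mm 275.4 210.3 [14.6 26.9] 19.0
knob at start 65 [0.56036395 0.21382772 0.21322656] [0.21650754 0.2218526 ]
```

View pics/c6.png

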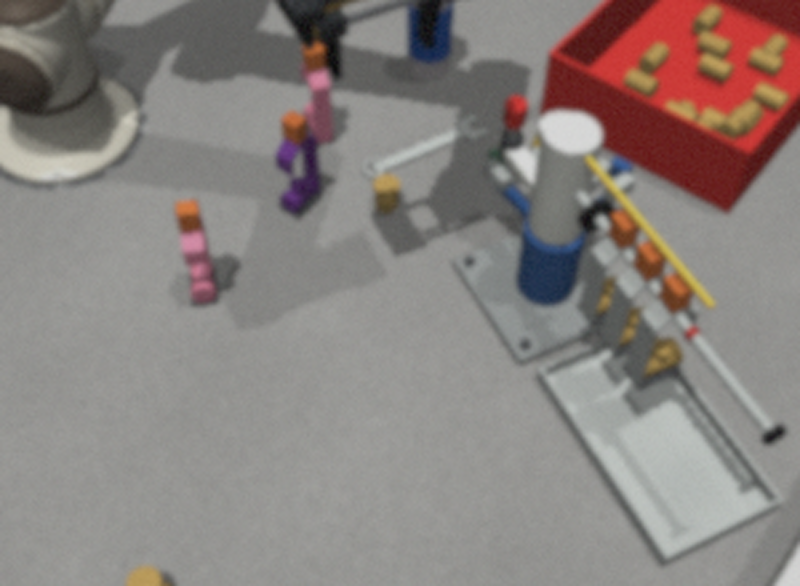

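The knob is at its starting position and height, so it is home in the green slot. The three carriers hang inside the red mark at (690,332). I let everything settle for a second and then hand in.

Request:
jog_arm(plan="0 0 0 0 0 0 -1;0 0 0 0 0 0 -1;0 0 0 0 0 0 -1;0 0 0 0 0 0 -1;0 0 0 0 0 0 -1;0 0 0 0 0 0 -1;0 0 0 0 0 0 -1;0 0 0 0 0 0 -1;0 0 0 0 0 0 -1;0 0 0 0 0 0 -1")

```text
time_s: 69.3
tcp_pos: [0.4898, 0.0731, 0.3485]
ee_rot: [[0.907, -0.421, -0.0], [-0.421, -0.907, 0.0], [-0.0, -0.0, -1.0]]
wrist_force: [0.7, -0.2, -1.1]
gripper_width: 0.998
gripper_force: 0.0
```

```bash
python3 -c "
from station import r
print(r.finish_job())"
```

```text
the job is handed in; nothing more can be done
None
```

The job is handed in at about 69 s: all three orange-topped carriers hang inside the red mark, the rail is back at the machine station with the plunger home, and I touched nothing else on the table; no score came back.

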